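Gauge the castor sleeves from the stock tub

ROBOT

A 6-joint arm with a two-finger parallel gripper is mounted at the origin on the work surface. World frame = base frame: x ahead of the robot, y to its left, z up, the work surface at z = 0. Lengths are in m, angles in rad, forces in N, time in s.
With the tool pointing down it reaches from about 0.35 to 0.975 m from the base axis. Payload 17.4 kg.
Tool frame: the origin (TCP) lies on the centre line of the jaws, within the pads' length; the fingertips stand 22 mm ahead of it and the grasp point (between the pads) lies 3 mm ahead of it; z points along the fingers, y is the line along which they close (so a half turn about z gives the same grasp; the last joint's range is limited). The gripper opens to 85 mm and grips with 20 to 120 N. Pads are 22 mm wide; open, the fingers measure 114 mm over their backs; the gripper's body (76 mm by 85 mm) begins 54 mm behind the grasp point. The pads swing forward as they close: fully open they stand 13 mm farther back than shut.
Start: joints at [1.088, 0.116, 1.442, -0, 1.584, -0.038], TCP at [0.29, 0.609, 0.253] pointing down, gripper open.
Joint ranges: [-2.83, 2.83], [-0.83, 2.19], [0.07, 2.5], [-1.14, 4.28], [0.01, 3], [-2.97, 2.97]. Speed limits (rad/s): [1.89, 1.89, 2.22, 3.14, 3.14, 3.14].

INTERFACE

Orientations are given as a unit quaternion [x, y, z, w].
In Python, from rig import ctrl, get_image, camera_info, job gives the robot as it stands.
- The arm moves only by the shell command python3 -m crank 'ROWS'. ROWS is JSON, a list that holds one entry, the list of rows, each a list of 7 numbers: the shift along the tool's x, y, z in units of 40 mm (1.0 is 40 mm), then the turn, a rotation vector about the tool's x, y, z in units of 6 degrees (1.0 is 6 degrees), then the opening, from 0 (shut) to 1 (fully open). In form: [[[dx, dy, dz, rx, ry, rz, hand], ...]]. A call has 1 to 8 rows; each row shifts and turns the commanded pose from where the row before left it, along the tool's axes as they then stand; what a row does not reach is not made up. A row lasts 1/10 s, in which the tool goes at most 50 mm and 8.59 degrees, less where a joint would pass 70% of its speed; a pose out of reach is approached as far as the arm can. A call is refused whole if a number of a shift passes 1 or a number of a turn 1, either way. A call with a gripper value outside its range is refused whole. The fingers move at their own pace and stop on an object; the grip force is fixed at half the most. Time passes only in rows, so rows that do not move let the fingers close. It gives the time, the measured TCP pose, the force, the opening and the grip force at its end, in the units of the state.
- ctrl.get_state(): the state, without advancing time (a new reading comes with each control period).
- get_image(name): name is "scene" or "top" or "wrist"; returns (picture, depth): 384x512x3 uint8, red, green, blue; 384x512 float32, m along the optical axis (not along the pixel's ray), 0 where there is no reading.
- camera_info(name): a dict with "fx", "fy", "cx", "cy" (pixels), "xyz" and "rotation" of the camera in the world. Camera axes: x right, y down, z forward; pixel columns grow to the right and rows downward; lengths in m; the calibration is good to about 2 mm. A picture is of the moment at which its call begins: read the wrist's pose just before it. camera_info takes no time and is no camera call; for the wrist camera it gives the pose at the moment of the call.
- job.close_job(): hands the job in; it is judged then, once.
The state is a dict: "clock": time; "joints": joint angles; "qd": joint speeds; "joint_torque": joint torques, N m; "eef_pos": TCP position; "orientation": TCP orientation; "contact_force": force on the tool from outside, world axes, zero at the start; "torque": the same for the moment, N m; "grip_width": opening from 0.0 (shut) to 1.0 (fully open); "gripper_force": force on a finger pad.
Only numpy, scipy, OpenCV 4.12 (cv2) and the standard library are available. Lean on these libraries where they do the work, as an engineer would, in place of code of your own. Each camera call takes 0.05 s, during which the arm holds its last target. There are 200 camera calls.

TASK

Tip the blue lid of the white tub up by its grip rib, lift it off and lay it on the bench, then slide every sleeve from the tub onto a pin of the gauge, one to a pin and as far down as it will go, so that all of them stand on the gauge together. Sort them by the result: the sleeves that went fully home to the plate go back into the tub, the tight ones that stopped part-way go into the red bin. Finish by seating the lid back on the tub, and leave the jar, the screwdriver and the fan where they are.

Things in the scene. Friction and masses are not known exactly. Their poses are not given: they have to be found in the camera images.
- tub: white open tub fixed to the bench, 212 mm (its x) by 128 mm (its y) by 80 mm high outside, walls and floor 4 mm thick (inside 204 by 120 mm); origin under its centre, on the bench. The two or three sleeves stand in one row along its x axis, at least 46 mm apart, within 10 mm of its centre line
- tub_rim (a point): centre of the tub's mouth, level with the top of its rim, 80 mm above the bench
- lid: blue loose lid, 0.24 kg: flat panel 220 mm (its x) by 136 mm (its y), 4 mm thick, with an 8 mm deep plug rim beneath that drops into the tub's mouth with 3 mm to spare each side; origin at the centre of the panel's underside: at tub_rim when seated, 8 mm above the bench when it lies on the bench. It seats either way round. The bench about x 0.50, y -0.36 is clear for it
- lid_grip (a point): middle of the lid's grip rib: upright rib on the panel near the lid's -x end (94 mm from its centre), 10 mm thick (along the lid's x), 64 mm long (its y), 26 mm high above the panel; this point is 13 mm above the panel's top. Pinch its thickness from above and raise it, turning about the lid's far edge, to tip the lid up
- lid_far (a point): middle of the lid's far edge (+x end, away from the rib), at the panel's underside
- sleeve_a: castor sleeve (two or three of the four are there, all much alike; None if absent): aluminium tube with two dark grooves, 42 mm outside, 64 mm long, 0.15 kg, open right through; origin at the centre of its lower end, z along its axis. It starts upright on the tub's floor. Its bore is about 27.5 mm (good) or about 22.5 mm (tight); the gauge tells which
- sleeve_b: castor sleeve (two or three of the four are there, all much alike; None if absent): aluminium tube with two dark grooves, 42 mm outside, 64 mm long, 0.15 kg, open right through; origin at the centre of its lower end, z along its axis. It starts upright on the tub's floor. Its bore is about 27.5 mm (good) or about 22.5 mm (tight); the gauge tells which
- sleeve_c: castor sleeve (two or three of the four are there, all much alike; None if absent): aluminium tube with two dark grooves, 42 mm outside, 64 mm long, 0.15 kg, open right through; origin at the centre of its lower end, z along its axis. It starts upright on the tub's floor. Its bore is about 27.5 mm (good) or about 22.5 mm (tight); the gauge tells which
- sleeve_d: castor sleeve (two or three of the four are there, all much alike; None if absent): aluminium tube with two dark grooves, 42 mm outside, 64 mm long, 0.15 kg, open right through; origin at the centre of its lower end, z along its axis. It starts upright on the tub's floor. Its bore is about 27.5 mm (good) or about 22.5 mm (tight); the gauge tells which
- gauge: stem gauge fixed to the bench: dark steel plate 250 mm (its x) by 84 mm (its y), 12 mm thick, with four upright pins in a row along its x axis, 60 mm apart; origin under its centre, on the bench. Each pin stands 55 mm above the plate: nose chamfered from 12 to 20 mm diameter, 20 mm pilot down to 32 mm above the plate, then a short cone to the 25 mm gauging part, the lowest 30 mm
- pin_1 (a point): gauge pin 1: the point on the pin's axis at the top face of the gauge plate, z up; a sleeve that fits has its origin here (height 0) when fully home, a tight one is stopped with its origin about 31 mm above
- pin_2 (a point): gauge pin 2: the point on the pin's axis at the top face of the gauge plate, z up; a sleeve that fits has its origin here (height 0) when fully home, a tight one is stopped with its origin about 31 mm above
- pin_3 (a point): gauge pin 3: the point on the pin's axis at the top face of the gauge plate, z up; a sleeve that fits has its origin here (height 0) when fully home, a tight one is stopped with its origin about 31 mm above
- pin_4 (a point): gauge pin 4: the point on the pin's axis at the top face of the gauge plate, z up; a sleeve that fits has its origin here (height 0) when fully home, a tight one is stopped with its origin about 31 mm above
- bin: loose red reject bin, 0.35 kg, open on top, 170 mm (its x) by 124 mm (its y) by 50 mm high, walls and floor 4 mm; origin under its centre
- jar: bystander: closed glass jar with a black cap, 64 mm across and 85 mm high, beyond the work; origin under its centre
- screwdriver: bystander: orange-handled screwdriver, 200 mm long, lying beyond the work; origin under the middle of its length
- fan: bystander: black 80 mm square cooling fan, 25 mm thick, lying beyond the work; origin under its centre

How it is judged:
On the way, in this order (a step that is already met when the one before it is completed fails the run):
1. the lid is tipped up by its rib end, at least 12 degrees, its far edge still on the tub's rim (within 20 mm) (angle between lid's own z axis and vertical above 0.2 rad and z of lid_grip in the frame of tub_rim above 0.04 m and z of lid_far in the frame of tub_rim below 0.02 m and horizontal distance between lid and tub_rim below 0.04 m), for 0.1 s.
2. the lid lies on the bench, off the tub, and every sleeve stands on a gauge pin at once: good ones home on the plate (within 6 mm), tight ones stopped by the gauging part (((horizontal distance between sleeve_a and pin_1 below 0.006 m and z of sleeve_a in the frame of pin_1 below 0.006 m and angle between sleeve_a's own z axis and vertical below 0.2 rad) or (horizontal distance between sleeve_a and pin_2 below 0.006 m and z of sleeve_a in the frame of pin_2 below 0.006 m and angle between sleeve_a's own z axis and vertical below 0.2 rad) or (horizontal distance between sleeve_a and pin_3 below 0.006 m and z of sleeve_a in the frame of pin_3 below 0.006 m and angle between sleeve_a's own z axis and vertical below 0.2 rad) or (horizontal distance between sleeve_a and pin_4 below 0.006 m and z of sleeve_a in the frame of pin_4 below 0.006 m and angle between sleeve_a's own z axis and vertical below 0.2 rad)) and ((horizontal distance between sleeve_b and pin_1 below 0.006 m and z of sleeve_b in the frame of pin_1 below 0.036 m and angle between sleeve_b's own z axis and vertical below 0.2 rad) or (horizontal distance between sleeve_b and pin_2 below 0.006 m and z of sleeve_b in the frame of pin_2 below 0.036 m and angle between sleeve_b's own z axis and vertical below 0.2 rad) or (horizontal distance between sleeve_b and pin_3 below 0.006 m and z of sleeve_b in the frame of pin_3 below 0.036 m and angle between sleeve_b's own z axis and vertical below 0.2 rad) or (horizontal distance between sleeve_b and pin_4 below 0.006 m and z of sleeve_b in the frame of pin_4 below 0.036 m and angle between sleeve_b's own z axis and vertical below 0.2 rad)) and ((horizontal distance between sleeve_c and pin_1 below 0.006 m and z of sleeve_c in the frame of pin_1 below 0.006 m and angle between sleeve_c's own z axis and vertical below 0.2 rad) or (horizontal distance between sleeve_c and pin_2 below 0.006 m and z of sleeve_c in the frame of pin_2 below 0.006 m and angle between sleeve_c's own z axis and vertical below 0.2 rad) or (horizontal distance between sleeve_c and pin_3 below 0.006 m and z of sleeve_c in the frame of pin_3 below 0.006 m and angle between sleeve_c's own z axis and vertical below 0.2 rad) or (horizontal distance between sleeve_c and pin_4 below 0.006 m and z of sleeve_c in the frame of pin_4 below 0.006 m and angle between sleeve_c's own z axis and vertical below 0.2 rad)) and ((horizontal distance between sleeve_d and pin_1 below 0.006 m and z of sleeve_d in the frame of pin_1 below 0.036 m and angle between sleeve_d's own z axis and vertical below 0.2 rad) or (horizontal distance between sleeve_d and pin_2 below 0.006 m and z of sleeve_d in the frame of pin_2 below 0.036 m and angle between sleeve_d's own z axis and vertical below 0.2 rad) or (horizontal distance between sleeve_d and pin_3 below 0.006 m and z of sleeve_d in the frame of pin_3 below 0.036 m and angle between sleeve_d's own z axis and vertical below 0.2 rad) or (horizontal distance between sleeve_d and pin_4 below 0.006 m and z of sleeve_d in the frame of pin_4 below 0.036 m and angle between sleeve_d's own z axis and vertical below 0.2 rad)) and height (world z) of lid below 0.06 m and horizontal distance between lid and tub_rim above 0.12 m), for 0.3 s.
At the end, for the whole second after the job is handed in: The good sleeves are inside the tub and the tight ones inside the upright red bin; the lid is seated on the tub, its underside within 4 mm of the rim, within 8 mm of centre and level within 3 degrees (x of sleeve_a in the frame of tub between -0.102 and 0.102 m and y of sleeve_a in the frame of tub between -0.06 and 0.06 m and z of sleeve_a in the frame of tub between 0 and 0.045 m and x of sleeve_b in the frame of bin between -0.082 and 0.082 m and y of sleeve_b in the frame of bin between -0.06 and 0.06 m and z of sleeve_b in the frame of bin between 0 and 0.045 m and x of sleeve_c in the frame of tub between -0.102 and 0.102 m and y of sleeve_c in the frame of tub between -0.06 and 0.06 m and z of sleeve_c in the frame of tub between 0 and 0.045 m and x of sleeve_d in the frame of bin between -0.082 and 0.082 m and y of sleeve_d in the frame of bin between -0.06 and 0.06 m and z of sleeve_d in the frame of bin between 0 and 0.045 m and horizontal distance between lid and tub_rim below 0.008 m and z of lid in the frame of tub_rim between -0.004 and 0.004 m and angle between lid's own z axis and vertical below 0.05 rad and angle between bin's own z axis and vertical below 0.1 rad); the robot touches nothing.
It fails at once if the jar is disturbed (moved more than 30 mm) (distance of jar from where it was at the start of the episode above 0.03 m).
It fails at once if the screwdriver is disturbed (moved more than 30 mm) (distance of screwdriver from where it was at the start of the episode above 0.03 m).
It fails at once if the fan is disturbed (moved more than 30 mm) (distance of fan from where it was at the start of the episode above 0.03 m).
Of sleeve_a, sleeve_b, sleeve_c, sleeve_d only 2 to 3 are there at a start; the rules pass over those that are not, and their reading is None.
At some moment in a run one of bin, lid may be knocked a few centimetres aside while the robot is not near it.
Once in a run the grip may slacken for a moment while it holds something.
It also fails if it takes over 210 s, if anything falls off the work surface, if the arm or the gripper's body presses on something with over 40 N, if the wrist force passes 120 N, or if a joint passes its speed limit or range.

## Working session

There is one attempt and no reset: what is moved stays moved. The work goes in short steps, Python scripts to look and compute and a shell command to move; the robot and the scene stay as the last step left them, time stands still between calls to the robot, and variables do not carry over. Pictures are saved under pics/ and viewed, at most 14 in all, crops included, and the job is handed in when it is done.

```bash
mkdir -p pics; ls
python3 - <<'E'
from rig import ctrl,get_image,camera_info
import cv2,numpy as np
print(ctrl.get_state())
for n in ("scene","top"):
    im,d=get_image(n); np.savez(f"pics/{n}0.npz",im=im,d=d); cv2.imwrite(f"pics/{n}0.png",cv2.resize(im[:,:,::-1],(800,600),interpolation=cv2.INTER_CUBIC)); print(n,camera_info(n))
print(camera_info("wrist"))
E
```

```text
pics
{'clock': 0.0, 'joints': array([ 1.08822980e+00,  1.16552775e-01,  1.44227902e+00, -8.00041339e-07,
        1.58398383e+00, -3.78013330e-02]), 'qd': array([ 1.37117891e-03, -1.23869618e-03,  1.96108394e-03,  2.98885317e-05,
       -1.29585948e-03, -5.15728608e-04]), 'joint_torque': array([-3.05384929e-04, -7.31984854e+01, -6.32494211e+01, -1.05050506e-04,
        6.25244138e-03, -2.97158931e-05]), 'eef_pos': array([0.29035176, 0.60918614, 0.25250857]), 'orientation': array([ 2.20554136e-01,  9.75374543e-01, -5.91010841e-04, -1.56924098e-04]), 'contact_force': array([-0.43646154,  1.75490748,  0.22493756]), 'torque': array([ 0.00405035, -0.00194867,  0.02714656]), 'gripper_force': 0.0, 'grip_width': 1.000484155096376}
scene {'fx': 395.5022374841435, 'fy': 395.5022374841435, 'cx': 255.13771995745776, 'cy': 184.2148337991333, 'xyz': array([ 0.8912249 , -0.43360311,  0.77427777]), 'rotation': array([ 0.89731792,  0.25881089, -0.0906973 , -0.34584893])}
top {'fx': 372.24979286717604, 'fy': 372.24979286717604, 'cx': 257.9346864053797, 'cy': 190.29754968995323, 'xyz': array([0.41049749, 0.10434524, 0.90981674]), 'rotation': array([ 0.70681195, -0.69876822,  0.07822689, -0.07759114])}
{'fx': 266.7517036651617, 'fy': 266.7517036651617, 'cx': 259.47201080313323, 'cy': 196.15853377047355, 'xyz': array([0.22494183, 0.64011225, 0.37225882]), 'rotation': array([0.8368323 , 0.52800512, 0.07700254, 0.12244553])}
```

View pics/top0.png

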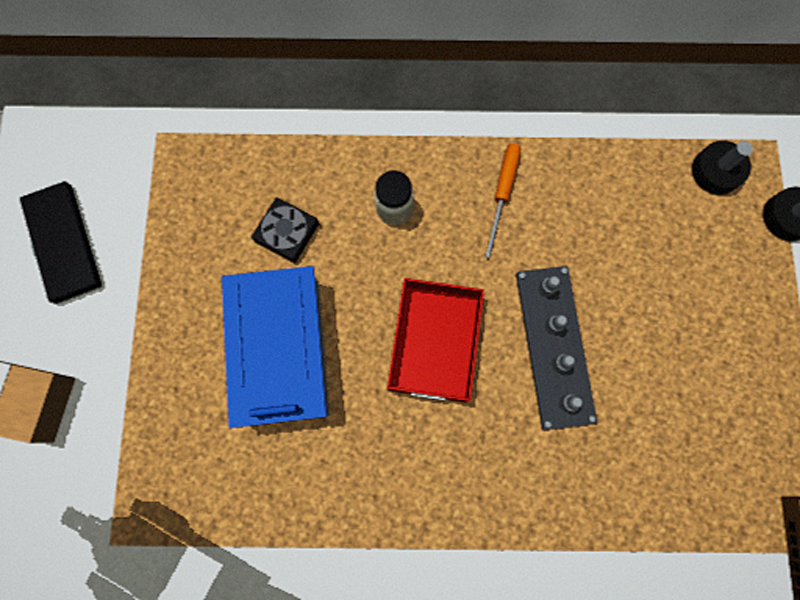

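View pics/scene0.png

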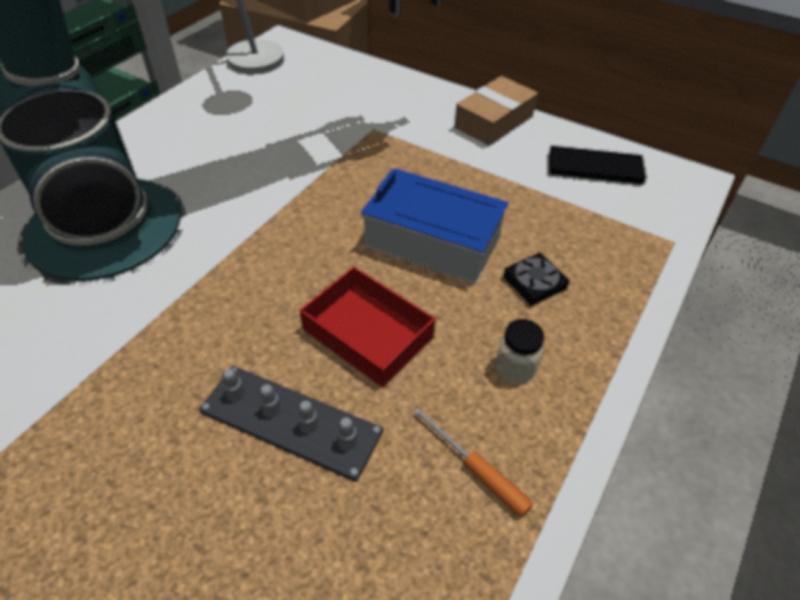

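The top view shows the blue lid with corners at about (222,276), (313,267), (327,418) and (230,428). Its rib is at (275,411), on the end nearer the robot. The pins are at (553,284), (559,323), (566,362) and (573,402), and the red bin is at (436,340). The fan, jar and screwdriver are farther out. The scene view agrees. Next I'll measure in both views using depth.

```bash
cat > h.py <<'E'
import numpy as np,cv2
from scipy.spatial.transform import Rotation as R
from rig import ctrl,get_image,camera_info,job
def grab(n):
    ci=camera_info(n); im,d=get_image(n); return im,d,ci
def cloud(d,ci):
    v,u=np.mgrid[0:384,0:512]
    p=np.dstack([(u-ci['cx'])/ci['fx']*d,(v-ci['cy'])/ci['fy']*d,d])
    w=p@R.from_quat(ci['rotation']).as_matrix().T+ci['xyz']; w[d==0]=np.nan; return w
def proj(p,ci):
    q=R.from_quat(ci['rotation']).as_matrix().T@(np.asarray(p)-ci['xyz']); return q[0]/q[2]*ci['fx']+ci['cx'],q[1]/q[2]*ci['fy']+ci['cy']
def hsv(im): return cv2.cvtColor(im,cv2.COLOR_RGB2HSV)
def blue(im): h=hsv(im); return (h[...,0]>100)&(h[...,0]<130)&(h[...,1]>150)&(h[...,2]>60)
def red(im): h=hsv(im); return ((h[...,0]<6)|(h[...,0]>174))&(h[...,1]>170)&(h[...,2]>40)
def rect(p): # xy pts -> centre,size,long-axis angle
    c,s,a=cv2.minAreaRect(p.astype(np.float32)*1000)
    if s[0]<s[1]: s=s[::-1]; a+=90
    return np.round(c,1),np.round(s,1),round(a,2)
def pins(w,z0=.045,z1=.075,box=(.25,.75,-.2,.3)):
    m=(w[...,2]>z0)&(w[...,2]<z1)
    return m
def st():
    s=ctrl.get_state(); e=R.from_quat(s['orientation']).as_matrix()
    print('t',round(s['clock'],2),'p',np.round(s['eef_pos'],4),'x',np.round(e[:,0],3),'y',np.round(e[:,1],3),'z',np.round(e[:,2],3),'j',np.round(s['joints'],2),'F',np.round(s['contact_force'],1),'g',round(s['grip_width'],3),round(s['gripper_force'],1)); return s,e
def togo(p,yaw=None,down=True):
    """shift to reach TCP p in tool axes, units of 40mm; turn about tool so tool z down and tool y at yaw"""
    s,e=st(); d=e.T@(np.asarray(p)-s['eef_pos']); 
    rv=None
    if yaw is not None:
        best=None
        for k in (0,np.pi):
            y=np.array([np.cos(yaw+k),np.sin(yaw+k),0]); z=np.array([0,0,-1.]); E=np.column_stack([np.cross(y,z),y,z])
            r=R.from_matrix(e.T@E).as_rotvec(degrees=True)
            if best is None or np.linalg.norm(r)<np.linalg.norm(best): best=r
        rv=best/6
    print('shift/40mm',np.round(d/.04,3),'turn/6deg',None if rv is None else np.round(rv,3))
E
python3 - <<'E'
from h import *
for n in ("top","scene"):
    f=np.load(f"pics/{n}0.npz"); im,d=f['im'],f['d']; ci=camera_info(n); w=cloud(d,ci)
    print(n,'up of image=',np.round(R.from_quat(ci['rotation']).as_matrix()[:,:2].T,2))
    b=blue(im)&(w[...,0]>0)&(w[...,0]<1)&(w[...,2]>.05); z=w[...,2]
    pan=b&(abs(z-.084)<.008); print('panel z',np.nanmedian(z[pan]),rect(w[pan][:,:2]))
    rb=b&(z>.1); print('rib',rb.sum(),rect(w[rb][:,:2]),np.nanpercentile(z[rb],[5,50,95]))
    r=red(im)&(w[...,0]>0)&(w[...,0]<1)
    print('bin',rect(w[r][:,:2]),'toprim',rect(w[r&(z>.043)][:,:2]),np.nanpercentile(z[r],[1,50,99]))
    # gauge: dark near-grey pixels
    h=hsv(im); g=(h[...,1]<90)&(h[...,2]<110)&(z>.006)&(z<.02)&(w[...,0]>.3)&(w[...,0]<.75)&(abs(w[...,1]+.2)<.35)
    _,lab,stt,cc=cv2.connectedComponentsWithStats(g.astype(np.uint8))
    k=1+np.argmax(stt[1:,4]); print('plate',rect(w[lab==k][:,:2]),np.nanmedian(z[lab==k]))
    pm=(z>.05)&(z<.08)&(w[...,0]>.25)&(w[...,0]<.8)&(h[...,1]<90)
    nn,lab,stt,cc=cv2.connectedComponentsWithStats(pm.astype(np.uint8))
    for i in range(1,nn):
        if 8<stt[i,4]<600: q=w[lab==i]; print('pin?',stt[i,4],np.round(cc[i],1),np.round(np.median(q,0),4),np.nanmax(q[:,2]).round(4))
E
```

```text
top up of image= [[ 0.01 -1.    0.  ]
 [-0.98 -0.01 -0.22]]
panel z 0.08409784981182766 (array([525.7, 291.7]), array([219.2, 134.6]), 7.03)
rib 143 (array([432.5, 280.4]), array([63.1,  9.9]), 97.58) [0.10662036 0.10953594 0.11253993]
bin (array([548.4,  51.3]), array([182.4, 128.9]), 172.17) toprim (array([542.6,  55.3]), array([170. , 122.6]), 172.17) [7.66588403e-05 4.40588895e-03 5.13721911e-02]
plate (array([ 539.4, -132.1]), array([248.8,  84.5]), 7.69) 0.012006956047972084
pin? 148 [251.9 131.7] [0.7435 0.1206 0.0596] 0.0795
pin? 69 [353.  180.6] [ 0.6265 -0.1181  0.0645] 0.0686
pin? 71 [357.6 205.3] [ 0.5676 -0.1262  0.065 ] 0.071
pin? 70 [362.5 230.9] [ 0.5082 -0.1339  0.0645] 0.0706
pin? 83 [  2.  239.3] [0.4832 0.6836 0.0609] 0.0638
pin? 75 [367.3 257.2] [ 0.45   -0.1422  0.0646] 0.0698
scene up of image= [[ 0.85  0.53  0.02]
 [ 0.4  -0.63 -0.67]]
panel z 0.08278586129497056 (array([529.2, 290.2]), array([216.2, 134.1]), 6.78)
rib 57 (array([436.9, 279. ]), array([63.2,  7.7]), 98.08) [0.10298494 0.10761453 0.11051736]
bin (array([545.9,  53.6]), array([170.9, 125.3]), 171.93) toprim (array([545.8,  53.6]), array([170.5, 124. ]), 171.83) [-7.48642754e-05  8.82700190e-03  4.96643652e-02]
plate (array([ 541.2, -133.1]), array([250.1,  86.1]), 7.74) 0.010588255512979927
pin? 207 [319.2  62.6] [0.4546 0.7015 0.0594] 0.0638
pin? 592 [272.8 152.7] [0.5477 0.2291 0.0624] 0.08
pin? 260 [332.1 226.1] [0.7752 0.0984 0.0601] 0.0799
pin? 83 [147. 241.] [ 0.4559 -0.1475  0.062 ] 0.0688
pin? 88 [171.  251.1] [ 0.5155 -0.1395  0.0627] 0.0678
pin? 87 [195.6 261.6] [ 0.5742 -0.1326  0.0629] 0.0673
pin? 93 [221.4 272.6] [ 0.633  -0.1244  0.0629] 0.0682
```

Run:
```python
from h import *
togo([.434,.280,.20],np.radians(6.9))
```

```text
t 0.1 p [0.2904 0.6092 0.2526] x [-0.903  0.43   0.   ] y [ 0.43   0.903 -0.001] z [-0.001 -0.001 -1.   ] j [ 1.09  0.12  1.44 -0.    1.58 -0.04] F [-0.4 -0.5 -0.3] g 1.003 0.0
shift/40mm [-6.782 -5.882  1.322] turn/6deg [-1.000e-02  5.000e-03  9.602e+00]
```

```bash
python3 -m crank '[[[-0.68,-0.59,0.13,0,0,0,1],[-0.68,-0.59,0.13,0,0,0,1],[-0.68,-0.59,0.13,0,0,0,1],[-0.68,-0.59,0.13,0,0,0,1],[-0.68,-0.59,0.13,0,0,0,1]]]'
python3 -m crank '[[[-0.68,-0.59,0.13,0,0,0,1],[-0.68,-0.59,0.13,0,0,0,1],[-0.68,-0.59,0.13,0,0,0,1],[-0.68,-0.59,0.13,0,0,0,1],[-0.68,-0.59,0.13,0,0,0,1]]]'
python3 -m crank '[[[0,0,0,0,0,0.96,1],[0,0,0,0,0,0.96,1],[0,0,0,0,0,0.96,1],[0,0,0,0,0,0.96,1],[0,0,0,0,0,0.96,1]]]'
python3 -m crank '[[[0,0,0,0,0,0.96,1],[0,0,0,0,0,0.96,1],[0,0,0,0,0,0.96,1],[0,0,0,0,0,0.96,1],[0,0,0,0,0,0.96,1],[0,0,0,0,0,0,0.4],[0,0,0,0,0,0,0.4],[0,0,0,0,0,0,0.4]]]'
python3 - <<'E'
from h import *
im,d,ci=grab('wrist'); cv2.imwrite('pics/w1.png',im[:,:,::-1]); w=cloud(d,ci); z=w[...,2]; b=blue(im)
pan=b&(abs(z-.084)<.008); print('panel',np.nanmedian(z[pan]),rect(w[pan][:,:2]))
rb=b&(z>.1)&(z<.125); print('rib',rb.sum(),rect(w[rb][:,:2]),np.nanpercentile(z[rb],[5,50,95]))
print(ci['xyz'])
togo([.434,.280,.112],np.radians(6.9))
E
```

```text
clock: 0.6
eef_pos: [0.3627, 0.4429, 0.2267]
orientation: [0.22, 0.975, -0.0, -0.0]
contact_force: [-0.2, -0.1, 0.7]
grip_width: 1.0
gripper_force: 0.0
clock: 1.1
eef_pos: [0.4347, 0.2778, 0.2009]
orientation: [0.22, 0.975, -0.0, -0.0]
contact_force: [0.0, 0.5, -1.1]
grip_width: 1.004
gripper_force: 0.0
clock: 1.6
eef_pos: [0.4343, 0.2791, 0.201]
orientation: [0.458, 0.889, -0.0, -0.0]
contact_force: [-0.1, 0.3, 0.3]
grip_width: 0.999
gripper_force: 0.0
clock: 2.4
eef_pos: [0.4344, 0.2792, 0.2012]
orientation: [0.662, 0.749, -0.0, -0.0]
contact_force: [0.1, -0.4, -0.4]
grip_width: 0.517
gripper_force: 0.0
panel 0.0830920270596161 (array([527.8, 291.3]), array([219.8, 133.2]), 7.1)
rib 854 (array([433.7, 279.2]), array([63.2,  9.6]), 97.25) [0.10631964 0.10862408 0.10978359]
[0.42582224 0.35106618 0.32082225]
t 2.45 p [0.4344 0.2792 0.2012] x [-0.122  0.992 -0.   ] y [ 0.992  0.122 -0.   ] z [-0. -0. -1.] j [ 0.52 -0.22  1.85 -0.    1.51  0.4 ] F [-0.1  0.7  0.3] g 0.42 0.0
shift/40mm [ 0.021 -0.008  2.231] turn/6deg [-0.001  0.001  0.021]
```

View pics/w1.png

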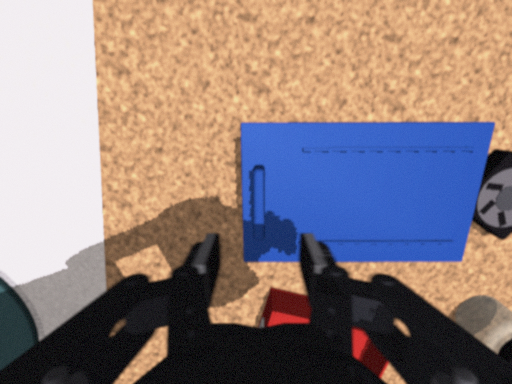

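The wrist view shows the rib at (259,202), midway between the fingers at (208,245) and (311,245). The rib measures (0.434, 0.279) with its top at 0.110, the same as the other two views. I'll descend, pinch and tip.

```bash
python3 -m crank '[[[0,0,0.6,0,0,0,0.35],[0,0,0.6,0,0,0,0.35],[0,0,0.5,0,0,0,0.35],[0,0,0.3,0,0,0,0.35],[0,0,0.24,0,0,0,0.35],[0,0,0,0,0,0,0.35]]]'
python3 -m crank '[[[0,0,0,0,0,0,0],[0,0,0,0,0,0,0],[0,0,0,0,0,0,0],[0,0,0,0,0,0,0],[0,0,0,0,0,0,0],[0,0,0,0,0,0,0]]]'
python3 -c "
from h import *
st()"
```

```text
clock: 3.05
eef_pos: [0.4342, 0.2791, 0.1109]
orientation: [0.663, 0.749, -0.001, -0.0]
contact_force: [0.0, -0.2, 0.2]
grip_width: 0.345
gripper_force: 0.0
clock: 3.65
eef_pos: [0.4349, 0.2795, 0.1128]
orientation: [0.663, 0.748, 0.001, 0.0]
contact_force: [-0.5, 0.5, 7.1]
grip_width: 0.103
gripper_force: 60.3
t 3.65 p [0.4349 0.2795 0.1128] x [-0.12   0.993  0.001] y [0.993 0.12  0.002] z [ 0.001  0.001 -1.   ] j [ 0.52 -0.16  1.94  0.    1.36  0.4 ] F [-0.5  0.5  7.1] g 0.103 60.3
```

```bash
python3 -m crank '[[[0,0.036,-0.214,0.4,0,0,0],[0,0.036,-0.214,0.4,0,0,0],[0,0.036,-0.214,0.4,0,0,0],[0,0.036,-0.214,0.4,0,0,0],[0,0.036,-0.214,0.4,0,0,0],[0,0.036,-0.214,0.4,0,0,0],[0,0.036,-0.214,0.4,0,0,0],[0,0.036,-0.214,0.4,0,0,0]]]'
python3 -m crank '[[[0,0,0,0,0,0,0],[0,0,0,0,0,0,0],[0,0,0,0,0,0,0]]]'
python3 - <<'E'
from h import *
st()
im,d,ci=grab('scene'); cv2.imwrite('pics/s2.png',im[80:260,180:420,::-1]); w=cloud(d,ci); b=blue(im)&(w[...,2]>.03)
q=w[b]; q=q[np.isfinite(q[:,0])]
u=(q[:,:2]-[.5278,.2913])@[np.cos(.122),np.sin(.122)]
for a in np.arange(-.12,.12,.03):
    k=(u>a)&(u<a+.03); print(round(a+.015,3),k.sum(),np.round(np.median(q[k,2]),4) if k.any() else '')
E
```

```text
clock: 4.45
eef_pos: [0.4557, 0.2818, 0.1779]
orientation: [0.654, 0.738, -0.125, -0.111]
contact_force: [-0.3, -0.1, -2.5]
grip_width: 0.099
gripper_force: 59.3
clock: 4.75
eef_pos: [0.4553, 0.2817, 0.1771]
orientation: [0.654, 0.738, -0.125, -0.11]
contact_force: [-0.2, 0.7, -1.5]
grip_width: 0.101
gripper_force: 59.4
t 4.75 p [0.4553 0.2817 0.1771] x [-0.12   0.993 -0.   ] y [ 0.938  0.114 -0.328] z [-0.326 -0.04  -0.945] j [0.45 0.03 1.68 0.11 1.75 0.33] F [-0.2  0.7 -1.5] g 0.101 59.4
-0.105 35 0.152
-0.075 285 0.1457
-0.045 439 0.1361
-0.015 427 0.1254
0.015 435 0.115
0.045 426 0.1047
0.075 429 0.0941
0.105 269 0.0855
```

View pics/s2.png

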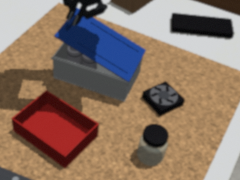

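The crop shows the lid tipped up at its rib end, with the far edge still on the rim. The slope is 19°. Next I lift, level and carry.

```bash
python3 -m crank '[[[0,-0.12,-0.35,0,0,0,0],[0,-0.246,-0.709,0,0,0,0],[0,-0.246,-0.709,0,0,0,0],[0,-0.2,-0.6,0,0,0,0],[0,0,0,-0.6,0,0,0],[0,0,0,-0.9,0,0,0],[0,0,0,-0.9,0,0,0],[0,0,0,-0.8,0,0,0]]]'
python3 -m crank '[[[-0.3,-0.06,0,0,0,0,0],[-0.5,-0.1,0,0,0,0,0],[-0.8,-0.158,0,0,0,0,0],[-0.8,-0.158,0,0,0,0,0],[-0.8,-0.158,0,0,0,0,0],[-0.8,-0.158,0,0,0,0,0],[-0.8,-0.158,0,0,0,0,0]]]'
python3 -m crank '[[[-0.8,-0.158,0,0,0,0,0],[-0.8,-0.158,0,0,0,0,0],[-0.8,-0.158,0,0,0,0,0],[-0.8,-0.158,0,0,0,0,0],[-0.8,-0.158,0,0,0,0,0],[-0.8,-0.158,0,0,0,0,0],[-0.8,-0.158,0,0,0,0,0]]]'
python3 -m crank '[[[-0.8,-0.158,0,0,0,0,0],[-0.8,-0.158,0,0,0,0,0],[-0.8,-0.158,0,0,0,0,0],[-0.8,-0.158,0,0,0,0,0],[-0.8,-0.158,0,0,0,0,0],[-0.5,-0.1,0,0,0,0,0],[-0.3,-0.06,0,0,0,0,0],[0,0,0,0,0,0,0]]]'
python3 - <<'E'
from h import *
togo([.407,-.371,.039],.122)
im,d,ci=grab('top'); w=cloud(d,ci); b=blue(im)&(w[...,2]>.03); print(np.nanpercentile(w[b][:,2],[5,50,95]),rect(w[b&(w[...,0]<1)][:,:2]))
E
```

```text
clock: 5.6
eef_pos: [0.4558, 0.2818, 0.2792]
orientation: [0.663, 0.749, 0.002, 0.001]
contact_force: [-0.7, -0.1, -1.9]
grip_width: 0.105
gripper_force: 59.3
clock: 6.3
eef_pos: [0.4407, 0.085, 0.2783]
orientation: [0.663, 0.748, -0.0, -0.001]
contact_force: [0.5, -0.3, -2.3]
grip_width: 0.102
gripper_force: 59.3
clock: 7.0
eef_pos: [0.4235, -0.1426, 0.2784]
orientation: [0.663, 0.748, 0.0, -0.001]
contact_force: [-0.4, 0.4, -2.8]
grip_width: 0.099
gripper_force: 59.3
clock: 7.8
eef_pos: [0.4093, -0.3372, 0.2777]
orientation: [0.664, 0.748, 0.0, -0.001]
contact_force: [1.0, 0.2, -2.0]
grip_width: 0.098
gripper_force: 59.4
t 7.8 p [ 0.4093 -0.3372  0.2777] x [-0.119  0.993  0.001] y [ 0.993  0.119 -0.001] z [-0.001  0.001 -1.   ] j [-0.74 -0.21  1.71  0.    1.64 -0.86] F [ 1.   0.2 -2. ] g 0.098 59.4
shift/40mm [-0.841 -0.153  5.966] turn/6deg [-0.007 -0.012 -0.027]
[0.24635424 0.24829623 0.25040206] (array([ 500.1, -316.7]), array([219.1, 120.9]), 6.61)
```

```bash
python3 -m crank '[[[-0.42,-0.08,0.5,0,0,0,0],[-0.42,-0.08,0.8,0,0,0,0],[0,0,0.9,0,0,0,0],[0,0,0.9,0,0,0,0],[0,0,0.9,0,0,0,0],[0,0,0.8,0,0,0,0],[0,0,0.5,0,0,0,0],[0,0,0.3,0,0,0,0]]]'
python3 -m crank '[[[0,0,0.2,0,0,0,0],[0,0,0.1,0,0,0,0],[0,0,0,0,0,0,0]]]'
```

```text
clock: 8.65
eef_pos: [0.4074, -0.3689, 0.0521]
orientation: [0.663, 0.749, 0.0, -0.001]
contact_force: [0.1, 0.3, -1.5]
grip_width: 0.1
gripper_force: 59.4
clock: 8.95
eef_pos: [0.4078, -0.3703, 0.042]
orientation: [0.663, 0.749, 0.0, 0.0]
contact_force: [-0.7, 0.1, -1.4]
grip_width: 0.102
gripper_force: 59.3
```

```bash
python3 -m crank '[[[0,0,0,0,0,0,0.35],[0,0,0,0,0,0,0.35],[0,0,0,0,0,0,0.35],[0,0,0,0,0,0,0.35],[0,0,-0.3,0,0,0,0.35],[0,0,-0.6,0,0,0,0.35],[0,0,-0.9,0,0,0,0.35],[0,0,-0.9,0,0,0,0.35]]]'
python3 -m crank '[[[0,0,-0.9,0,0,0,1],[0,0,-0.9,0,0,0,1],[0,0,-0.9,0,0,0,1],[0,0,-0.6,0,0,0,1],[0.4,0.1,0,0,0,0,1],[0.82,0.235,0,0,0,0,1],[0.82,0.235,0,0,0,0,1],[0.82,0.235,0,0,0,0,1]]]'
python3 -m crank '[[[0.82,0.235,0,0,0,0,1],[0.82,0.235,0,0,0,0,1],[0.82,0.235,0,0,0,0,1],[0.82,0.235,0,0,0,0,1],[0.82,0.235,0,0,0,0,1],[0.82,0.235,0,0,0,0,1],[0.82,0.235,0,0,0,0,1],[0.82,0.235,0,0,0,0,1]]]'
python3 -m crank '[[[0.82,0.235,0,0,0,0,1],[0.82,0.235,0,0,0,0,1],[0.82,0.235,0,0,0,0,1],[0.82,0.235,0,0,0,0,1],[0.82,0.235,0,0,0,0,1],[0.4,0.1,0,0,0,0,1],[0,0,0,0,0,0,1],[0,0,0,0,0,0,1]]]'
python3 - <<'E'
from h import *
st()
im,d,ci=grab('wrist'); np.savez('pics/w3.npz',im=im,d=d,xyz=ci['xyz'],rot=ci['rotation']); im2,d2,c2=grab('top'); np.savez('pics/t3.npz',im=im2,d=d2)
out=np.hstack([cv2.resize(im,(512,384)),cv2.resize(im2[100:340,100:288],(288,384))]); cv2.imwrite('pics/c3.png',out[:,:,::-1])
E
```

```text
clock: 9.75
eef_pos: [0.4074, -0.3701, 0.1516]
orientation: [0.663, 0.748, 0.0, -0.0]
contact_force: [-0.1, -0.2, -0.7]
grip_width: 0.348
gripper_force: 0.0
clock: 10.55
eef_pos: [0.4254, -0.2512, 0.2815]
orientation: [0.663, 0.748, 0.0, -0.0]
contact_force: [-0.1, 0.0, 0.0]
grip_width: 1.002
gripper_force: 0.0
clock: 11.35
eef_pos: [0.4683, 0.0185, 0.2817]
orientation: [0.663, 0.749, 0.0, 0.0]
contact_force: [0.6, -0.6, 0.3]
grip_width: 0.999
gripper_force: 0.0
clock: 12.15
eef_pos: [0.4975, 0.2011, 0.2815]
orientation: [0.663, 0.749, -0.0, 0.0]
contact_force: [0.2, 0.0, -0.2]
grip_width: 1.002
gripper_force: 0.0
t 12.15 p [0.4975 0.2011 0.2815] x [-0.121  0.993 -0.   ] y [ 0.993  0.121 -0.   ] z [-0. -0. -1.] j [ 0.34 -0.19  1.7  -0.    1.64  0.22] F [ 0.2  0.  -0.2] g 1.002 0.0
```

View pics/c3.png

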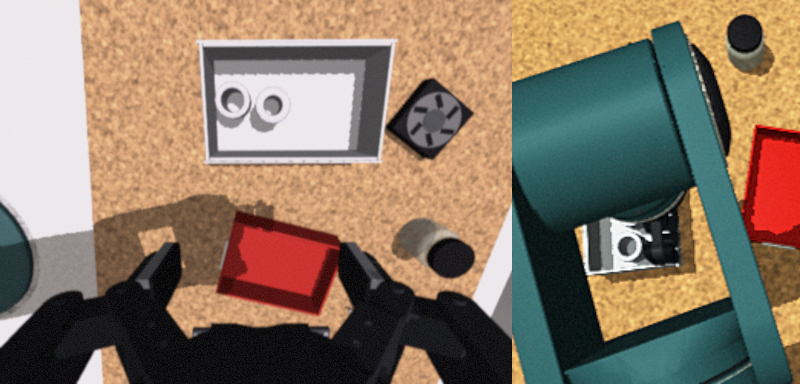

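There are two sleeves in the tub, at wrist pixels (232,101) and (273,105), both towards its -x end. The rest of the floor is empty.

```bash
cat >> h.py <<'E'
def sleeves(im,w,lo=.06,hi=.074,box=None):
    m=(w[...,2]>lo)&(w[...,2]<hi)&(hsv(im)[...,1]<70)
    if box: m&=(w[...,0]>box[0])&(w[...,0]<box[1])&(w[...,1]>box[2])&(w[...,1]<box[3])
    m=cv2.morphologyEx(m.astype(np.uint8),cv2.MORPH_CLOSE,np.ones((3,3)))
    n,lab,s,c=cv2.connectedComponentsWithStats(m); r=[]
    for i in range(1,n):
        if s[i,4]>60:
            q=w[(lab==i)&np.isfinite(w[...,2])&(w[...,2]>lo)&(w[...,2]<hi)]; zt=np.percentile(q[:,2],80); q=q[q[:,2]>zt-.004]
            (x,y),rad=cv2.minEnclosingCircle(q[:,:2].astype(np.float32)*1000); r.append((round(x,1),round(y,1),round(rad,1),round(zt*1000,1),s[i,4],c[i].round(0)))
    return r
E
python3 - <<'E'
from h import *
f=np.load('pics/w3.npz'); ci=camera_info('wrist'); ci['xyz'],ci['rotation']=f['xyz'],f['rot']
w=cloud(f['d'],ci); z=w[...,2]; im=f['im']
ok=(hsv(im)[...,1]<70)&(w[...,0]<.66)&(w[...,0]>.4)&(w[...,1]>.2)&(w[...,1]<.38)
rim=ok&(abs(z-.079)<.005); print('rim',np.nanmedian(z[rim]),rect(w[rim][:,:2]))
print('floor',np.nanpercentile(z[ok&(z<.02)],[10,50,90]))
for r in sleeves(im,w,.055,.072,(.43,.63,.24,.345)): print(r)
E
```

```text
rim 0.07819288027208254 (array([527.3, 290.7]), array([217.7, 134.3]), 7.23)
floor [0.00207498 0.00325541 0.00494448]
(455.6, 341.8, 25.4, np.float64(70.2), np.int32(176), array([238.,  50.]))
(626.7, 317.2, 27.9, np.float64(68.8), np.int32(330), array([380.,  92.]))
(454.3, 287.5, 20.9, np.float64(67.6), np.int32(634), array([232., 100.]))
(502.8, 287.5, 20.9, np.float64(67.6), np.int32(744), array([273., 105.]))
```

```bash
python3 -m crank '[[[0,0,0,0,0,-1,0.65],[0,0,0,0,0,-1,0.65],[0,0,0,0,0,-1,0.65],[0,0,0,0,0,-1,0.65],[0,0,0,0,0,-1,0.65],[0,0,0,0,0,-1,0.65],[0,0,0,0,0,-1,0.65],[0,0,0,0,0,-1,0.65]]]' | tail -2
python3 -m crank '[[[0,0,0,0,0,-1,0.65],[0,0,0,0,0,-1,0.65],[0,0,0,0,0,-1,0.65],[0,0,0,0,0,-1,0.65],[0,0,0,0,0,-1,0.65],[0,0,0,0,0,-1,0.65],[0,0,0,0,0,-1,0.65],[0,0,0,0,0,0,0.65]]]'
python3 - <<'E'
from h import *
togo([.5028,.2875,.17],np.radians(97.1))
im,d,ci=grab('wrist'); w=cloud(d,ci)
for r in sleeves(im,w,.055,.072,(.43,.63,.24,.345)): print(r)
E
```

```text
grip_width: 0.65
gripper_force: 0.0
clock: 13.85
eef_pos: [0.4978, 0.2005, 0.2818]
orientation: [-0.061, 0.998, -0.0, 0.0]
contact_force: [-0.8, 0.4, -0.8]
grip_width: 0.649
gripper_force: 0.0
t 13.85 p [0.4978 0.2005 0.2818] x [-0.993 -0.121 -0.   ] y [-0.121  0.993 -0.   ] z [ 0.  0. -1.] j [ 0.34 -0.19  1.7  -0.    1.64 -1.36] F [-0.8  0.4 -0.8] g 0.649 0.0
shift/40mm [-0.386  2.144  2.796] turn/6deg [-0.     0.004 -0.026]
(454.6, 287.8, 20.8, np.float64(67.6), np.int32(617), array([333., 149.]))
(454.8, 342.0, 24.1, np.float64(69.2), np.int32(232), array([376., 154.]))
(503.0, 287.8, 20.8, np.float64(67.5), np.int32(672), array([325., 186.]))
```

Two wrist positions agree to 0.3 mm. Next I descend on sleeve 2.

```bash
python3 -m crank '[[[-0.1,0.5,0,0,0,0,0.65],[-0.15,0.8,0,0,0,0,0.65],[-0.14,0.85,0,0,0,0,0.65],[0,0,0.5,0,0,0,0.65],[0,0,0.9,0,0,0,0.65],[0,0,0.9,0,0,0,0.65],[0,0,0.5,0,0,0,0.65],[0,0,0,0,0,0,0.65]]]' 
python3 -c "
from h import *
togo([.5029,.2877,.052],np.radians(97.1))"
```

```text
clock: 14.7
eef_pos: [0.502, 0.2878, 0.1666]
orientation: [-0.059, 0.998, -0.001, -0.002]
contact_force: [0.6, 0.1, 0.6]
grip_width: 0.65
gripper_force: 0.0
t 14.7 p [0.502  0.2878 0.1666] x [-0.993 -0.117  0.004] y [-0.117  0.993 -0.002] z [-0.004 -0.002 -1.   ] j [ 0.48 -0.05  1.76 -0.    1.44 -1.21] F [0.6 0.1 0.6] g 0.65 0.0
shift/40mm [-0.035  0.     2.865] turn/6deg [-0.016 -0.041 -0.064]
```

```bash
python3 -m crank '[[[-0.03,0,0.5,0,0,0,0.65],[0,0,0.7,0,0,0,0.65],[0,0,0.7,0,0,0,0.65],[0,0,0.6,0,0,0,0.65],[0,0,0.36,0,0,0,0.65],[0,0,0,0,0,0,0.65]]]' 
python3 -m crank '[[[0,0,0,0,0,0,0],[0,0,0,0,0,0,0],[0,0,0,0,0,0,0],[0,0,0,0,0,0,0],[0,0,0,0,0,0,0]]]'
python3 -m crank '[[[0,0,-0.2,0,0,0,0],[0,0,-0.5,0,0,0,0],[0,0,-0.8,0,0,0,0],[0,0,-0.8,0,0,0,0],[0,0,-0.8,0,0,0,0],[0,0,-0.5,0,0,0,0],[0,0,0,0,0,0,0]]]'
python3 - <<'E'
from h import *
togo([.42,-.15,.2],np.radians(97.7))
f=np.load('pics/t3.npz'); im,d=f['im'],f['d']; w=cloud(d,camera_info('top'))
im,d,ci=grab('wrist'); cv2.imwrite('pics/w4.png',im[:,:,::-1])
E
```

```text
clock: 15.3
eef_pos: [0.5039, 0.2886, 0.0545]
orientation: [-0.06, 0.998, -0.0, -0.001]
contact_force: [0.4, 0.4, 0.1]
grip_width: 0.651
gripper_force: 0.0
clock: 15.8
eef_pos: [0.5049, 0.2892, 0.057]
orientation: [-0.06, 0.998, 0.0, 0.001]
contact_force: [0.7, -1.4, 7.3]
grip_width: 0.481
gripper_force: 61.4
clock: 16.5
eef_pos: [0.5049, 0.2894, 0.2032]
orientation: [-0.06, 0.998, 0.001, 0.002]
contact_force: [0.8, 0.8, -1.8]
grip_width: 0.478
gripper_force: 60.9
t 16.5 p [0.5049 0.2894 0.2032] x [-0.993 -0.12  -0.005] y [-0.12   0.993  0.002] z [ 0.005  0.002 -1.   ] j [ 0.48 -0.07  1.71  0.    1.49 -1.21] F [ 0.8  0.8 -1.8] g 0.478 60.9
shift/40mm [  3.43  -10.649   0.042] turn/6deg [ 0.018  0.047 -0.131]
```

View pics/w4.png

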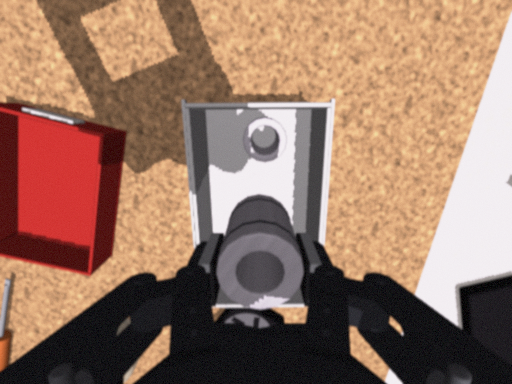

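The sleeve is held, with its top ring at (262,270). The other one stands at (265,138). Next I carry the held one to the gauge.

```bash
python3 -m crank '[[[-0.05,-0.3,0,0,0,0,0],[-0.1,-0.6,0,0,0,0,0],[-0.13,-0.8,0,0,0,0,0],[-0.13,-0.8,0,0,0,0,0],[-0.13,-0.8,0,0,0,0,0],[-0.13,-0.8,0,0,0,0,0],[-0.13,-0.8,0,0,0,0,0],[-0.13,-0.8,0,0,0,0,0]]]' | tail -2
python3 -m crank '[[[-0.13,-0.8,0,0,0,-0.13,0],[-0.13,-0.8,0,0,0,0,0],[-0.13,-0.8,0,0,0,0,0],[-0.13,-0.8,0,0,0,0,0],[-0.13,-0.8,0,0,0,0,0],[-0.13,-0.8,0,0,0,0,0],[-0.1,-0.5,0,0,0,0,0],[0,0,0,0,0,0,0]]]'
cat >> h.py <<'E'
def pinfind(im,w,box=(.38,.70,-.2,-.07)):
    z=w[...,2]; m=(z>.055)&(z<.075)&(w[...,0]>box[0])&(w[...,0]<box[1])&(w[...,1]>box[2])&(w[...,1]<box[3])
    n,lab,s,c=cv2.connectedComponentsWithStats(m.astype(np.uint8)); r=[]
    for i in range(1,n):
        if s[i,4]>25:
            q=w[lab==i]; zt=np.percentile(q[:,2],90); q=q[q[:,2]>zt-.003]; r.append((np.round(q[:,:2].mean(0)*1000,1),np.round((q[:,:2].max(0)-q[:,:2].min(0))*1000,1),round(zt*1000,1),s[i,4],c[i].round(0)))
    return r
E
python3 - <<'E'
from h import *
s,e=st()
im,d,ci=grab('wrist'); cv2.imwrite('pics/w5.png',im[:,:,::-1]); w=cloud(d,ci); np.savez('pics/w5.npz',im=im,w=w)
for r in pinfind(im,w): print(r)
z=w[...,2]; h=hsv(im); g=(h[...,1]<90)&(h[...,2]<120)&(z>.006)&(z<.02)&(w[...,0]>.3)&(w[...,0]<.75)&(abs(w[...,1]+.13)<.15); 
n,lab,ss,c=cv2.connectedComponentsWithStats(g.astype(np.uint8)); k=1+np.argmax(ss[1:,4]); print('plate',rect(w[lab==k][:,:2]),np.nanmedian(z[lab==k]))
t=(w-s['eef_pos'])@e   # tool frame
m=(np.hypot(t[...,0],t[...,1])<.03)&(np.abs(t[...,2])<.03)&(t[...,2]>-.03)
q=t[m&(h[...,1]<70)]; print('held pts',len(q),np.round(np.nanpercentile(q,[2,50,98],axis=0)*1000,1))
E
```

```text
grip_width: 0.479
gripper_force: 60.9
clock: 18.15
eef_pos: [0.6312, -0.1408, 0.1976]
orientation: [-0.066, 0.998, 0.0, -0.001]
contact_force: [-0.7, 0.6, -2.3]
grip_width: 0.484
gripper_force: 61.0
t 18.15 p [ 0.6312 -0.1408  0.1976] x [-0.991 -0.132  0.002] y [-0.132  0.991  0.   ] z [-0.002  0.    -1.   ] j [-0.26  0.08  1.57 -0.    1.49 -1.96] F [-0.7  0.6 -2.3] g 0.484 61.0
(array([ 511.8, -138.2]), array([17.4, 16.4]), np.float64(66.5), np.int32(458), array([281.,  62.]))
(array([ 570.7, -130. ]), array([15.5, 16.3]), np.float64(66.6), np.int32(358), array([280., 132.]))
(array([ 629. , -122.1]), array([15.4, 16.4]), np.float64(66.6), np.int32(275), array([279., 192.]))
plate (array([ 548.9, -133.5]), array([205.2,  82.4]), 7.43) 0.011125114965082478
held pts 8992 [[-14.2 -25.9 -25.9]
 [  9.4  -0.3  -9.2]
 [ 22.7  25.5  26. ]]
```

View pics/w5.png

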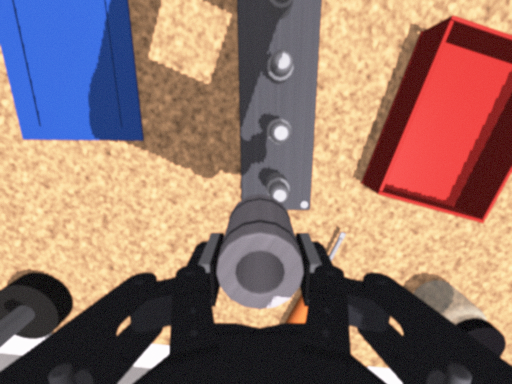

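The pins are at (281,62), (280,132) and (279,192), and the held sleeve's ring is at (262,268). Next I fit the held sleeve's axis in tool coordinates.

```bash
cat >> h.py <<'E'
def held(im,w,s,e):
    t=(w-s['eef_pos'])@e; v,u=np.mgrid[0:384,0:512]
    m=(u>222)&(u<302)&(v>225)&(v<312)&(np.hypot(t[...,0],t[...,1])<.024)&(t[...,2]<.0)&(t[...,2]>-.025)
    q=t[m]; zt=np.median(q[:,2][q[:,2]<np.percentile(q[:,2],30)]); k=q[np.abs(q[:,2]-zt)<.003]
    (x,y),r=cv2.minEnclosingCircle(k[:,:2].astype(np.float32)*1000); print('held ring tool mm',round(x,1),round(y,1),'r',round(r,1),'top z',round(zt*1000,1),len(k), 'bbox',np.round(np.percentile(k,[1,99],axis=0)*1000,1).tolist())
E
python3 - <<'E'
from h import *
s,e=st(); f=np.load('pics/w5.npz'); held(f['im'],f['w'],s,e); togo([.6295,-.1213,.13],np.radians(97.7))
E
```

```text
t 18.2 p [ 0.631  -0.1394  0.1979] x [-0.991 -0.132  0.002] y [-0.132  0.991  0.001] z [-0.002  0.001 -1.   ] j [-0.26  0.07  1.58  0.    1.49 -1.96] F [-0.1  0.2 -1.6] g 0.479 61.0
held ring tool mm 2.3 -2.3 r 21.1 top z -10.1 3686 bbox [[-16.7, -18.8, -10.9], [22.4, 17.0, -7.4]]
t 18.2 p [ 0.631  -0.1394  0.1979] x [-0.991 -0.132  0.002] y [-0.132  0.991  0.001] z [-0.002  0.001 -1.   ] j [-0.26  0.07  1.58  0.    1.49 -1.96] F [-0.1  0.2 -1.6] g 0.479 61.0
shift/40mm [-0.025  0.452  1.698] turn/6deg [ 0.008 -0.017 -0.016]
```

```bash
python3 -m crank '[[[-0.03,0.2,0.3,0,0,0,0],[-0.04,0.26,0.5,0,0,0,0],[0,0,0.4,0,0,0,0],[0,0,0.25,0,0,0,0],[0,0,0,0,0,0,0],[0,0,0,0,0,0,0]]]' | tail -1
python3 - <<'E'
from h import *
togo([.6314,-.1208,.10],np.radians(97.7))
s,e=st(); im,d,ci=grab('wrist'); held(im,cloud(d,ci),s,e)
for r in pinfind(im,cloud(d,ci)): print(r)
E
```

```text
gripper_force: 61.0
t 18.8 p [ 0.6318 -0.1199  0.1415] x [-0.991 -0.134 -0.   ] y [-0.134  0.991 -0.   ] z [ 0. -0. -1.] j [-0.23  0.1   1.64 -0.    1.4  -1.93] F [-0.1 -0.6 -1.5] g 0.48 61.0
shift/40mm [ 0.012 -0.022  1.037] turn/6deg [-0.001  0.001 -0.   ]
t 18.8 p [ 0.6318 -0.1199  0.1415] x [-0.991 -0.134 -0.   ] y [-0.134  0.991 -0.   ] z [ 0. -0. -1.] j [-0.23  0.1   1.64 -0.    1.4  -1.93] F [-0.1 -0.6 -1.5] g 0.48 61.0
held ring tool mm 2.3 -0.4 r 21.1 top z -10.5 3706 bbox [[-16.8, -17.4, -11.4], [22.3, 18.5, -7.7]]
(array([ 511.7, -137.9]), array([16.9, 17. ]), np.float64(66.5), np.int32(817), array([257.,  40.]))
(array([ 570.7, -130.1]), array([16.5, 16.6]), np.float64(66.6), np.int32(578), array([258., 132.]))
```

```bash
python3 -m crank '[[[0,-0.035,0.2,0,0,0,0],[0,0,0.3,0,0,0,0],[0,0,0.3,0,0,0,0],[0,0,0.2,0,0,0,0],[0,0,0.15,0,0,0,0],[0,0,0,0,0,0,0]]]'
python3 -c "
from h import *
st()"
```

```text
clock: 19.45
eef_pos: [0.6322, -0.1212, 0.0956]
orientation: [-0.067, 0.998, 0.0, 0.0]
contact_force: [-2.3, 1.6, 3.5]
grip_width: 0.478
gripper_force: 61.5
t 19.45 p [ 0.6322 -0.1212  0.0956] x [-0.991 -0.134 -0.001] y [-0.134  0.991  0.   ] z [ 0.001  0.    -1.   ] j [-0.23  0.13  1.68  0.    1.32 -1.93] F [-2.3  1.6  3.5] g 0.478 61.5
```

```bash
python3 -m crank '[[[0,0,0.06,0,0,0,0],[0,0,0,0,0,0,0],[0,0,0.06,0,0,0,0],[0,0,0,0,0,0,0]]]'
```

```text
clock: 19.85
eef_pos: [0.6332, -0.1212, 0.0949]
orientation: [-0.067, 0.998, -0.0, 0.002]
contact_force: [-12.2, 5.3, 38.6]
grip_width: 0.481
gripper_force: 64.5
```

Sleeve 2 stops about 31 mm up, so it is tight. I'll release it and fetch the other one.

```bash
python3 -m crank '[[[0,0,-0.1,0,0,0,0],[0,0,0,0,0,0,0.65],[0,0,0,0,0,0,0.65],[0,0,0,0,0,0,0.65],[0,0,0,0,0,0,0.65],[0,0,-0.3,0,0,0,0.65],[0,0,-0.8,0,0,0,0.65],[0,0,-0.9,0,0,0,0.65]]]' 
python3 -m crank '[[[0,0,-0.8,0,0,0,0.65],[0,0,-0.4,0,0,0,0.65],[0,0,0,0,0,0,0.65]]]' | tail -2
python3 - <<'E'
from h import *
togo([.4545,.2877,.20],np.radians(97.1))
im,d,ci=grab('wrist'); w=cloud(d,ci)
print(sleeves(im,w,.07,.12,(.58,.68,-.17,-.07)))
im,d,ci=grab('scene'); w=cloud(d,ci)
print(sleeves(im,w,.07,.12,(.58,.68,-.17,-.07)))
cv2.imwrite('pics/s6.png',cv2.resize(im[200:340,100:290,::-1],(760,560)))
E
```

```text
clock: 20.65
eef_pos: [0.6314, -0.1211, 0.1751]
orientation: [-0.067, 0.998, 0.0, -0.001]
contact_force: [-0.3, -0.6, 0.7]
grip_width: 0.648
gripper_force: 0.0
grip_width: 0.651
gripper_force: 0.0
t 20.95 p [ 0.6325 -0.1214  0.2253] x [-0.991 -0.134 -0.004] y [-0.134  0.991 -0.001] z [ 0.004 -0.001 -1.   ] j [-0.23  0.06  1.55  0.    1.53 -1.93] F [-0.2 -0.1 -1. ] g 0.651 0.0
shift/40mm [ 3.043 10.732  0.606] turn/6deg [-0.013  0.035  0.099]
[(630.3, -121.9, 20.8, np.float64(106.2), np.int32(1533), array([260., 191.]))]
[(631.0, -121.0, 21.0, np.float64(105.5), np.int32(493), array([221., 264.]))]
```

View pics/s6.png

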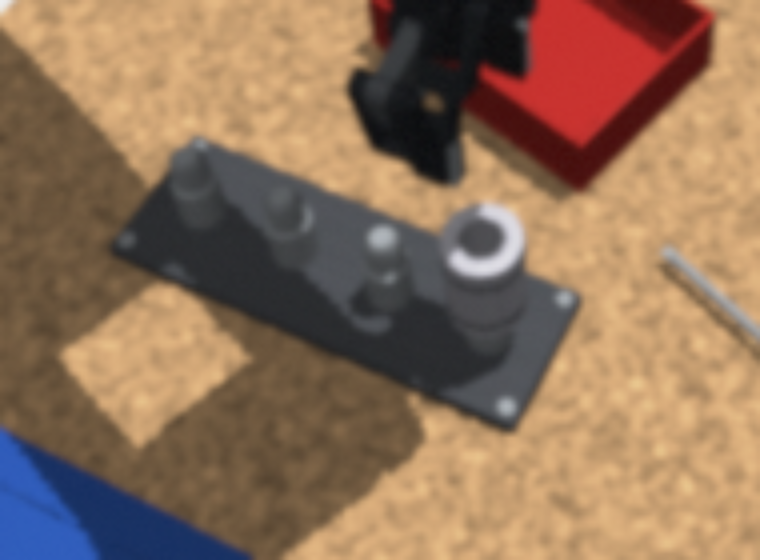

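The crop shows the sleeve at (485,240) upright on pin 4, raised off the plate. Its top is at 106 mm, so its origin is 30 mm up. Now I go for sleeve 1.

```bash
python3 -m crank '[[[0.1,0.4,0,0,0,0.1,0.65],[0.22,0.8,0,0,0,0,0.65],[0.23,0.8,0,0,0,0,0.65],[0.23,0.8,0,0,0,0,0.65],[0.23,0.8,0,0,0,0,0.65],[0.23,0.8,0,0,0,0,0.65],[0.23,0.8,0,0,0,0,0.65],[0.23,0.8,0,0,0,0,0.65]]]' | tail -1
python3 -m crank '[[[0.23,0.8,0,0,0,0,0.65],[0.23,0.8,0,0,0,0,0.65],[0.23,0.8,0,0,0,0,0.65],[0.23,0.8,0,0,0,0,0.65],[0.23,0.8,0,0,0,0,0.65],[0.16,0.6,0,0,0,0,0.65],[0.1,0.37,0,0,0,0,0.65],[0,0,0,0,0,0,0.65]]]'
python3 - <<'E'
from h import *
im,d,ci=grab('wrist'); w=cloud(d,ci)
print(sleeves(im,w,.055,.072,(.43,.63,.24,.32)))
togo([.4545,.2877,.056],np.radians(97.1))
E
```

```text
gripper_force: 0.0
clock: 22.65
eef_pos: [0.4532, 0.2997, 0.2209]
orientation: [-0.063, 0.998, -0.0, -0.001]
contact_force: [0.6, 0.1, -0.1]
grip_width: 0.653
gripper_force: 0.0
[(454.3, 287.9, 20.8, np.float64(67.4), np.int32(798), array([249., 187.])), (628.6, 304.8, 14.5, np.float64(66.2), np.int32(201), array([248., 321.]))]
t 22.7 p [0.4537 0.2989 0.2213] x [-0.992 -0.125  0.001] y [-0.125  0.992 -0.001] z [-0.001 -0.001 -1.   ] j [ 0.54 -0.16  1.77 -0.    1.54 -1.16] F [-0.2  0.4  1.1] g 0.651 0.0
shift/40mm [ 0.01  -0.277  4.132] turn/6deg [-0.008 -0.014  0.011]
```

```bash
python3 -m crank '[[[0.01,-0.28,0.3,0,0,0,0.65],[0,0,0.8,0,0,0,0.65],[0,0,0.9,0,0,0,0.65],[0,0,0.9,0,0,0,0.65],[0,0,0.7,0,0,0,0.65],[0,0,0.4,0,0,0,0.65],[0,0,0.15,0,0,0,0.65],[0,0,0,0,0,0,0.65]]]' 
python3 -m crank '[[[0,0,0,0,0,0,0],[0,0,0,0,0,0,0],[0,0,0,0,0,0,0],[0,0,0,0,0,0,0],[0,0,0,0,0,0,0]]]'
python3 -m crank '[[[0,0,-0.2,0,0,0,0],[0,0,-0.5,0,0,0,0],[0,0,-0.8,0,0,0,0],[0,0,-0.8,0,0,0,0],[0,0,-0.8,0,0,0,0],[0,0,-0.8,0,0,0,0],[0,0,-0.3,0,0,0,0],[0,0,0,0,0,0,0]]]'
python3 -c "
from h import *
togo([.512,-.138,.22],np.radians(97.7))"
```

```text
clock: 23.5
eef_pos: [0.4552, 0.287, 0.0562]
orientation: [-0.062, 0.998, -0.0, -0.0]
contact_force: [-0.5, 0.1, 0.4]
grip_width: 0.654
gripper_force: 0.0
clock: 24.0
eef_pos: [0.4558, 0.2879, 0.058]
orientation: [-0.062, 0.998, 0.0, 0.001]
contact_force: [0.9, -1.8, 6.8]
grip_width: 0.483
gripper_force: 61.0
clock: 24.8
eef_pos: [0.4554, 0.2879, 0.2262]
orientation: [-0.062, 0.998, 0.001, 0.001]
contact_force: [0.3, 0.9, -2.1]
grip_width: 0.48
gripper_force: 60.9
t 24.8 p [0.4554 0.2879 0.2262] x [-0.992 -0.124 -0.003] y [-0.124  0.992  0.001] z [ 0.003  0.002 -1.   ] j [ 0.52 -0.18  1.77  0.    1.54 -1.18] F [ 0.3  0.9 -2.1] g 0.48 60.9
shift/40mm [ -0.087 -10.741   0.142] turn/6deg [ 0.011  0.026 -0.099]
```

```bash
python3 -m crank '[[[0,-0.3,0,0,0,-0.1,0],[-0.01,-0.6,0,0,0,0,0],[-0.01,-0.8,0,0,0,0,0],[-0.01,-0.8,0,0,0,0,0],[-0.01,-0.8,0,0,0,0,0],[-0.01,-0.8,0,0,0,0,0],[-0.01,-0.8,0,0,0,0,0],[-0.01,-0.8,0,0,0,0,0]]]' | tail -2
python3 -m crank '[[[-0.01,-0.8,0,0,0,0,0],[-0.01,-0.8,0,0,0,0,0],[-0.01,-0.8,0,0,0,0,0],[-0.01,-0.8,0,0,0,0,0],[-0.01,-0.8,0,0,0,0,0],[-0.01,-0.54,0,0,0,0,0],[0,-0.3,0,0,0,0,0],[0,0,0,0,0,0,0]]]'
python3 -m crank '[[[0,0,0.4,0,0,0,0],[0,0,0.6,0,0,0,0],[0,0,0.5,0,0,0,0],[0,0,0.4,0,0,0,0],[0,0,0,0,0,0,0],[0,0,0,0,0,0,0]]]'
python3 - <<'E'
from h import *
s,e=st(); im,d,ci=grab('wrist'); held(im,cloud(d,ci),s,e)
for r in pinfind(im,cloud(d,ci)): print(r)
togo([.512,-.138,.10],np.radians(97.7))
E
```

```text
grip_width: 0.483
gripper_force: 60.9
clock: 26.4
eef_pos: [0.5162, -0.1302, 0.2229]
orientation: [-0.066, 0.998, 0.0, -0.001]
contact_force: [0.3, -0.6, -1.3]
grip_width: 0.484
gripper_force: 60.9
clock: 27.0
eef_pos: [0.5165, -0.1291, 0.1485]
orientation: [-0.067, 0.998, 0.0, -0.0]
contact_force: [-0.6, -0.0, -0.1]
grip_width: 0.481
gripper_force: 60.9
t 27.0 p [ 0.5165 -0.1291  0.1485] x [-0.991 -0.134  0.   ] y [-0.134  0.991  0.   ] z [-0.  0. -1.] j [-0.29 -0.15  1.88  0.    1.42 -2.  ] F [-0.6 -0.  -0.1] g 0.481 60.9
held ring tool mm 1.1 1.4 r 22.4 top z -9.4 2931 bbox [[-17.8, -17.7, -10.4], [21.6, 18.7, -6.6]]
(array([ 451.8, -145.9]), array([16.5, 16.3]), np.float64(66.6), np.int32(554), array([249., 125.]))
(array([ 505.8, -141. ]), array([10.7, 14.3]), np.float64(65.1), np.int32(166), array([248., 194.]))
(array([ 613.2, -123.8]), array([14.5, 37.4]), np.float64(73.7), np.int32(448), array([251., 313.]))
t 27.05 p [ 0.5168 -0.1293  0.1492] x [-0.991 -0.134 -0.001] y [-0.134  0.991 -0.   ] z [ 0.001 -0.    -1.   ] j [-0.29 -0.15  1.87  0.    1.42 -2.  ] F [-0.9 -0.4 -0.5] g 0.48 60.9
shift/40mm [ 0.15  -0.2    1.229] turn/6deg [-0.004  0.008  0.003]
```

```bash
python3 -m crank '[[[0.117,-0.196,0,0,0,0,0],[0,0,0.1,0,0,0,0],[0,0,0.3,0,0,0,0],[0,0,0.3,0,0,0,0],[0,0,0.3,0,0,0,0],[0,0,0.2,0,0,0,0],[0,0,0,0,0,0,0]]]'
python3 -m crank '[[[0,0,0.08,0,0,0,0],[0,0,0.08,0,0,0,0],[0,0,0,0,0,0,0]]]'
```

```text
clock: 27.75
eef_pos: [0.5123, -0.1377, 0.0986]
orientation: [-0.067, 0.998, 0.0, -0.001]
contact_force: [-0.3, -0.3, -0.8]
grip_width: 0.48
gripper_force: 60.9
clock: 28.05
eef_pos: [0.5129, -0.1379, 0.0938]
orientation: [-0.067, 0.998, 0.0, -0.0]
contact_force: [-0.3, 1.2, -1.1]
grip_width: 0.481
gripper_force: 60.9
```

```bash
python3 -m crank '[[[0,0,0.1,0,0,0,0],[0,0,0.15,0,0,0,0],[0,0,0.15,0,0,0,0],[0,0,0.12,0,0,0,0],[0,0,0.08,0,0,0,0],[0,0,0,0,0,0,0]]]'
```

```text
clock: 28.65
eef_pos: [0.5127, -0.1378, 0.0694]
orientation: [-0.067, 0.998, 0.0, -0.0]
contact_force: [-0.2, 1.0, -1.3]
grip_width: 0.48
gripper_force: 60.9
```

```bash
python3 -m crank '[[[0,0,0.06,0,0,0,0],[0,0,0.05,0,0,0,0],[0,0,0,0,0,0,0],[0,0,0,0,0,0,0.65],[0,0,0,0,0,0,0.65],[0,0,0,0,0,0,0.65],[0,0,0,0,0,0,0.65]]]'
python3 -m crank '[[[0,0,-0.2,0,0,0,0.65],[0,0,-0.6,0,0,0,0.65],[0,0,-0.9,0,0,0,0.65],[0,0,-0.9,0,0,0,0.65],[0,0,-0.9,0,0,0,0.65],[0,0,-0.4,0,0,0,0.65],[0,0,0,0,0,0,0.65]]]' | tail -2
python3 - <<'E'
from h import *
st()
im,d,ci=grab('scene'); w=cloud(d,ci)
print(sleeves(im,w,.065,.12,(.48,.68,-.17,-.07)))
cv2.imwrite('pics/s7.png',cv2.resize(im[200:340,100:290,::-1],(760,560)))
im,d,ci=grab('wrist'); w=cloud(d,ci); print(sleeves(im,w,.068,.12,(.48,.68,-.17,-.07)))
im,d,ci=grab('top'); w=cloud(d,ci); print(sleeves(im,w,.068,.12,(.48,.68,-.17,-.07)))
z=w[...,2]; r=red(im)&(w[...,0]>0)&(w[...,0]<1); print('bin',rect(w[r&(z>.043)][:,:2])); b=blue(im); print('lid',rect(w[b&(z>.002)&(z<.03)&(w[...,0]<1)&(w[...,0]>0)][:,:2]))
E
```

```text
clock: 29.35
eef_pos: [0.5129, -0.1379, 0.0656]
orientation: [-0.067, 0.998, -0.0, 0.0]
contact_force: [-0.1, 0.1, -0.0]
grip_width: 0.651
gripper_force: 0.0
grip_width: 0.652
gripper_force: 0.0
t 30.05 p [ 0.5136 -0.1381  0.2244] x [-0.991 -0.134 -0.004] y [-0.134  0.991 -0.002] z [ 0.004 -0.001 -1.   ] j [-0.31 -0.19  1.79 -0.    1.54 -2.02] F [ 1.5 -0.8 -0.1] g 0.652 0.0
[(513.0, -137.6, 21.3, np.float64(75.0), np.int32(272), array([170., 248.])), (630.4, -121.7, 21.2, np.float64(105.6), np.int32(516), array([221., 265.]))]
[(511.7, -138.1, 21.0, np.float64(75.5), np.int32(757), array([260., 187.])), (630.4, -122.3, 21.3, np.float64(106.0), np.int32(1683), array([260., 296.]))]
[(627.6, -119.6, 20.7, np.float64(107.2), np.int32(344), array([357., 177.])), (509.4, -135.8, 20.6, np.float64(76.7), np.int32(138), array([363., 232.]))]
bin (array([535. ,  93.4]), array([170.2, 122.4]), 172.0)
lid (array([ 460.4, -353.5]), array([133.5, 108.2]), 162.72)
```

View pics/s7.png

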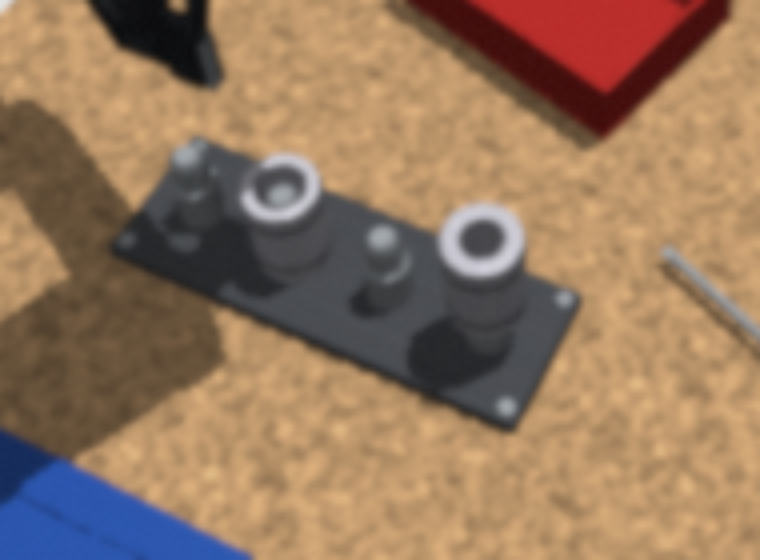

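The crop shows the sleeve at (280,190) home on pin 2, with its top at 75.5 mm, so it is good. The sleeve at (483,240) is tight on pin 4. The bin has been knocked to (0.535, 0.093). Next I take the good sleeve back to the tub.

```bash
python3 -m crank '[[[0.04,0,0.4,0,0,0,0.65],[0,0,0.8,0,0,0,0.65],[0,0,0.9,0,0,0,0.65],[0,0,0.9,0,0,0,0.65],[0,0,0.6,0,0,0,0.65],[0,0,0.3,0,0,0,0.65],[0,0,0,0,0,0,0.65]]]' 
python3 -m crank '[[[0,0,0,0,0,0,0],[0,0,0,0,0,0,0],[0,0,0,0,0,0,0],[0,0,0,0,0,0,0],[0,0,0,0,0,0,0]]]'
python3 -m crank '[[[0,0,-0.2,0,0,0,0],[0,0,-0.5,0,0,0,0],[0,0,-0.8,0,0,0,0],[0,0,-0.8,0,0,0,0],[0,0,-0.8,0,0,0,0],[0,0,-0.6,0,0,0,0],[0,0,-0.3,0,0,0,0],[0,0,0,0,0,0,0]]]'
python3 -c "
from h import *
togo([.515,.290,.22],np.radians(97.1))"
```

```text
clock: 30.9
eef_pos: [0.51, -0.1378, 0.063]
orientation: [-0.067, 0.998, 0.001, -0.002]
contact_force: [-0.1, 0.1, 0.1]
grip_width: 0.648
gripper_force: 0.0
clock: 31.4
eef_pos: [0.5116, -0.1382, 0.0663]
orientation: [-0.067, 0.998, -0.0, 0.0]
contact_force: [-0.5, 0.5, 4.0]
grip_width: 0.485
gripper_force: 61.0
clock: 32.2
eef_pos: [0.5117, -0.1383, 0.2272]
orientation: [-0.067, 0.998, -0.0, 0.001]
contact_force: [1.2, -0.1, -2.0]
grip_width: 0.481
gripper_force: 60.8
t 32.2 p [ 0.5117 -0.1383  0.2272] x [-0.991 -0.134 -0.002] y [-0.134  0.991 -0.001] z [ 0.002 -0.001 -1.   ] j [-0.31 -0.2   1.79 -0.    1.55 -2.02] F [ 1.2 -0.1 -2. ] g 0.481 60.8
shift/40mm [-1.515 10.599  0.171] turn/6deg [-0.01   0.02   0.099]
```

```bash
python3 -m crank '[[[-0.04,0.3,0,0,0,0.1,0],[-0.08,0.6,0,0,0,0,0],[-0.115,0.8,0,0,0,0,0],[-0.115,0.8,0,0,0,0,0],[-0.115,0.8,0,0,0,0,0],[-0.115,0.8,0,0,0,0,0],[-0.115,0.8,0,0,0,0,0],[-0.115,0.8,0,0,0,0,0]]]' | tail -2
python3 -m crank '[[[-0.115,0.8,0,0,0,0,0],[-0.115,0.8,0,0,0,0,0],[-0.115,0.8,0,0,0,0,0],[-0.115,0.8,0,0,0,0,0],[-0.115,0.8,0,0,0,0,0],[-0.08,0.5,0,0,0,0,0],[-0.04,0.4,0,0,0,0,0],[0,0,0,0,0,0,0]]]'
python3 - <<'E'
from h import *
s,e=st(); im,d,ci=grab('wrist'); held(im,cloud(d,ci),s,e)
togo([.515,.290,.065],np.radians(97.1))
E
```

```text
grip_width: 0.478
gripper_force: 60.8
clock: 33.8
eef_pos: [0.5181, 0.2913, 0.2241]
orientation: [-0.063, 0.998, -0.0, -0.001]
contact_force: [-0.0, -0.8, -0.5]
grip_width: 0.481
gripper_force: 60.9
t 33.8 p [0.5181 0.2913 0.2241] x [-0.992 -0.125  0.002] y [-0.125  0.992 -0.001] z [-0.002 -0.001 -1.   ] j [ 0.47 -0.05  1.66  0.    1.53 -1.23] F [-0.  -0.8 -0.5] g 0.481 60.9
held ring tool mm -0.5 0.6 r 21.9 top z -9.1 2927 bbox [[-19.7, -17.7, -9.9], [19.9, 18.8, -6.2]]
t 33.85 p [0.5183 0.2903 0.2244] x [-0.992 -0.124  0.002] y [-0.124  0.992 -0.001] z [-0.001 -0.001 -1.   ] j [ 0.47 -0.05  1.66 -0.    1.53 -1.23] F [-0.2 -0.6 -0.9] g 0.483 60.9
shift/40mm [0.075 0.005 3.985] turn/6deg [-0.007 -0.015  0.008]
```

```bash
python3 -m crank '[[[0,0,0.4,0,0,0,0],[0,0,0.8,0,0,0,0],[0,0,0.9,0,0,0,0],[0,0,0.9,0,0,0,0],[0,0,0.6,0,0,0,0],[0,0,0.3,0,0,0,0],[0,0,0.1,0,0,0,0],[0,0,0.05,0,0,0,0]]]'
python3 -m crank '[[[0,0,0.05,0,0,0,0],[0,0,0,0,0,0,0]]]'
```

```text
clock: 34.65
eef_pos: [0.5189, 0.2898, 0.064]
orientation: [-0.062, 0.998, 0.0, 0.0]
contact_force: [0.6, 0.5, -0.6]
grip_width: 0.482
gripper_force: 60.9
clock: 34.85
eef_pos: [0.5189, 0.2902, 0.0624]
orientation: [-0.062, 0.998, 0.0, 0.001]
contact_force: [-0.4, -0.5, -1.6]
grip_width: 0.479
gripper_force: 60.9
```

```bash
python3 -m crank '[[[0,0,0.08,0,0,0,0],[0,0,0,0,0,0,0],[0,0,0,0,0,0,0.65],[0,0,0,0,0,0,0.65],[0,0,0,0,0,0,0.65],[0,0,0,0,0,0,0.65]]]'
python3 -m crank '[[[0,0,-0.2,0,0,0,0.65],[0,0,-0.6,0,0,0,0.65],[0,0,-0.9,0,0,0,0.65],[0,0,-0.9,0,0,0,0.65],[0,0,-0.9,0,0,0,0.65],[0,0,-0.6,0,0,0,0.65],[0,0,0,0,0,0,0.65]]]' | tail -2
python3 - <<'E'
from h import *
im,d,ci=grab('wrist'); w=cloud(d,ci)
print(sleeves(im,w,.055,.072,(.45,.60,.25,.33)))
z=w[...,2]; r=red(im); print('bin rim',rect(w[r&(z>.043)&(z<.056)][:,:2]))
togo([.6304,-.122,.22],np.radians(97.7))
E
```

```text
clock: 35.45
eef_pos: [0.5186, 0.2901, 0.0585]
orientation: [-0.062, 0.998, 0.0, 0.0]
contact_force: [-0.3, 0.4, -0.2]
grip_width: 0.647
gripper_force: 0.0
grip_width: 0.648
gripper_force: 0.0
[(519.1, 290.0, 20.8, np.float64(67.4), np.int32(759), array([259., 184.]))]
bin rim (array([536.1,  93.6]), array([168.3, 123.9]), 172.11)
t 36.2 p [0.519  0.2903 0.2247] x [-0.992 -0.124 -0.003] y [-0.124  0.992  0.001] z [ 0.003  0.001 -1.   ] j [ 0.47 -0.05  1.66 -0.    1.53 -1.23] F [ 0.1 -0.2 -0.4] g 0.648 0.0
shift/40mm [ -1.49  -10.573   0.111] turn/6deg [ 0.01  0.03 -0.1 ]
```

The good sleeve stands in the tub with its top at 67 mm. Next is the tight one.

```bash
python3 -m crank '[[[-0.04,-0.3,0,0,0,-0.1,0.65],[-0.08,-0.6,0,0,0,0,0.65],[-0.115,-0.8,0,0,0,0,0.65],[-0.115,-0.8,0,0,0,0,0.65],[-0.115,-0.8,0,0,0,0,0.65],[-0.115,-0.8,0,0,0,0,0.65],[-0.115,-0.8,0,0,0,0,0.65],[-0.115,-0.8,0,0,0,0,0.65]]]' | tail -2
python3 -m crank '[[[-0.115,-0.8,0,0,0,0,0.65],[-0.115,-0.8,0,0,0,0,0.65],[-0.115,-0.8,0,0,0,0,0.65],[-0.115,-0.8,0,0,0,0,0.65],[-0.115,-0.8,0,0,0,0,0.65],[-0.06,-0.5,0,0,0,0,0.65],[-0.04,-0.37,0,0,0,0,0.65],[0,0,0,0,0,0,0.65]]]' | tail -2
python3 - <<'E'
from h import *
s,e=st(); im,d,ci=grab('wrist'); w=cloud(d,ci)
print(sleeves(im,w,.09,.12,(.58,.68,-.17,-.07)))
togo([.6304,-.122,.098],np.radians(97.7))
E
```

```text
grip_width: 0.649
gripper_force: 0.0
grip_width: 0.652
gripper_force: 0.0
t 37.8 p [ 0.634  -0.1221  0.2217] x [-0.991 -0.133  0.001] y [-0.133  0.991  0.   ] z [-0.001  0.    -1.   ] j [-0.23  0.06  1.55 -0.    1.53 -1.93] F [ 0.3  0.3 -0.7] g 0.652 0.0
[(630.1, -121.9, 20.7, np.float64(106.4), np.int32(1307), array([261., 193.]))]
t 37.85 p [ 0.6338 -0.1211  0.2219] x [-0.991 -0.133  0.001] y [-0.133  0.991  0.   ] z [-0.001  0.    -1.   ] j [-0.23  0.06  1.55  0.    1.53 -1.93] F [-0.1 -0.  -0.2] g 0.653 0.0
shift/40mm [ 0.086 -0.013  3.098] turn/6deg [ 0.004 -0.007 -0.007]
```

```bash
python3 -m crank '[[[0.08,-0.01,0.4,0,0,0,0.65],[0,0,0.8,0,0,0,0.65],[0,0,0.9,0,0,0,0.65],[0,0,0.6,0,0,0,0.65],[0,0,0.35,0,0,0,0.65],[0,0,0,0,0,0,0.65]]]' 
python3 -m crank '[[[0,0,0,0,0,0,0],[0,0,0,0,0,0,0],[0,0,0,0,0,0,0],[0,0,0,0,0,0,0],[0,0,0,0,0,0,0]]]'
python3 -m crank '[[[0,0,-0.2,0,0,0,0],[0,0,-0.5,0,0,0,0],[0,0,-0.8,0,0,0,0],[0,0,-0.8,0,0,0,0],[0,0,-0.6,0,0,0,0],[0,0,-0.3,0,0,0,0],[0,0,0,0,0,0,0]]]'
python3 - <<'E'
from h import *
togo([.5355,.0935,.22],np.radians(91))
E
```

```text
clock: 38.45
eef_pos: [0.6297, -0.1209, 0.098]
orientation: [-0.067, 0.998, 0.001, -0.002]
contact_force: [-0.7, 1.0, -0.9]
grip_width: 0.65
gripper_force: 0.0
clock: 38.95
eef_pos: [0.6313, -0.1218, 0.1016]
orientation: [-0.067, 0.998, -0.0, 0.001]
contact_force: [-0.3, 2.2, 5.7]
grip_width: 0.477
gripper_force: 61.2
clock: 39.65
eef_pos: [0.6312, -0.122, 0.2301]
orientation: [-0.067, 0.998, -0.0, 0.001]
contact_force: [0.8, -0.1, -1.9]
grip_width: 0.478
gripper_force: 60.9
t 39.65 p [ 0.6312 -0.122   0.2301] x [-0.991 -0.134 -0.002] y [-0.134  0.991 -0.001] z [ 0.002 -0.001 -1.   ] j [-0.23  0.05  1.55 -0.    1.54 -1.94] F [ 0.8 -0.1 -1.9] g 0.478 60.9
shift/40mm [1.651 5.66  0.243] turn/6deg [-0.009  0.022  1.115]
```

```bash
python3 -m crank '[[[0.1,0.3,0,0,0,0,0],[0.2,0.7,0,0,0,0,0],[0.25,0.85,0,0,0,0,0],[0.25,0.85,0,0,0,0,0],[0.25,0.85,0,0,0,0,0],[0.25,0.85,0,0,0,0,0],[0.2,0.7,0,0,0,0,0],[0.15,0.56,0,0,0,0,0]]]' | tail -2
python3 -m crank '[[[0,0,0,0,0,0,0],[0,0,0.5,0,0,0,0],[0,0,0.9,0,0,0,0],[0,0,0.9,0,0,0,0],[0,0,0.4,0,0,0,0],[0,0,0,0,0,0,0]]]'
python3 - <<'E'
from h import *
s,e=st(); im,d,ci=grab('wrist'); w=cloud(d,ci); held(im,w,s,e)
z=w[...,2]; r=red(im); print('bin rim',rect(w[r&(z>.043)&(z<.056)][:,:2]),'floor z',np.nanmedian(z[r&(z<.02)]))
im,d,ci=grab('top'); w=cloud(d,ci); z=w[...,2]; r=red(im); print('bin rim top',rect(w[r&(z>.043)&(z<.056)][:,:2]))
togo([.5355,.0935,.066])
E
```

```text
grip_width: 0.478
gripper_force: 60.9
clock: 41.05
eef_pos: [0.5337, 0.0934, 0.1176]
orientation: [-0.067, 0.998, -0.0, -0.002]
contact_force: [-0.7, -0.5, -0.1]
grip_width: 0.477
gripper_force: 61.0
t 41.05 p [0.5337 0.0934 0.1176] x [-0.991 -0.134  0.005] y [-0.134  0.991 -0.   ] z [-0.005 -0.001 -1.   ] j [ 0.13 -0.1   1.88 -0.    1.36 -1.58] F [-0.7 -0.5 -0.1] g 0.477 61.0
held ring tool mm 0.9 1.4 r 22.2 top z -4.9 3499 bbox [[-18.0, -18.2, -5.7], [21.0, 19.8, -2.1]]
bin rim (array([536.5,  92.1]), array([168.8, 123.4]), 172.16) floor z 0.003239406033917147
bin rim top (array([470.5,  69.2]), array([139.6,  69.9]), 125.23)
t 41.15 p [0.5354 0.0937 0.1213] x [-0.991 -0.134 -0.   ] y [-0.134  0.991 -0.   ] z [ 0.  0. -1.] j [ 0.13 -0.1   1.88 -0.    1.37 -1.58] F [-0.3  0.5 -0.3] g 0.481 61.0
shift/40mm [-1.000e-03 -4.000e-03  1.384e+00] turn/6deg None
```

```bash
python3 -m crank '[[[0,0,0.4,0,0,0,0],[0,0,0.5,0,0,0,0],[0,0,0.3,0,0,0,0],[0,0,0.12,0,0,0,0],[0,0,0.08,0,0,0,0],[0,0,0.03,0,0,0,0],[0,0,0,0,0,0,0]]]'
python3 -m crank '[[[0,0,0,0,0,0,0.65],[0,0,0,0,0,0,0.65],[0,0,0,0,0,0,0.65],[0,0,0,0,0,0,0.65],[0,0,-0.2,0,0,0,0.65],[0,0,-0.6,0,0,0,0.65],[0,0,-0.9,0,0,0,0.65],[0,0,-0.9,0,0,0,0.65]]]' | tail -2
python3 -m crank '[[[0,0,-0.9,0,0,0,0.65],[0,0,-0.9,0,0,0,0.4],[0,0,-0.6,0,0,0,0.4],[0,0,0,0,0,0,0.4]]]'
python3 - <<'E'
from h import *
im,d,ci=grab('wrist'); w=cloud(d,ci)
print(sleeves(im,w,.055,.075,(.45,.62,.03,.15))); z=w[...,2]; r=red(im); print('bin rim',rect(w[r&(z>.043)&(z<.056)][:,:2]))
im,d,ci=grab('top'); w=cloud(d,ci); z=w[...,2]; b=blue(im); print('lid top',rect(w[b&(z>.002)&(z<.03)&(w[...,0]<1)&(w[...,0]>0)][:,:2])); cv2.imwrite('pics/t8.png',cv2.resize(im[:,:,::-1],(800,600)))
im,d,ci=grab('scene'); w=cloud(d,ci); z=w[...,2]; b=blue(im); m=b&(z>.002)&(z<.05)&(w[...,0]<1)&(w[...,1]<0); print('lid scene',rect(w[m][:,:2]),m.sum())
E
```

```text
clock: 41.85
eef_pos: [0.5353, 0.0937, 0.0637]
orientation: [-0.067, 0.998, 0.0, 0.0]
contact_force: [0.1, 0.6, -1.9]
grip_width: 0.475
gripper_force: 61.0
grip_width: 0.651
gripper_force: 0.0
clock: 43.05
eef_pos: [0.5358, 0.0938, 0.2678]
orientation: [-0.067, 0.998, 0.0, 0.003]
contact_force: [-1.4, -0.4, -0.4]
grip_width: 0.403
gripper_force: 0.0
[(534.0, 93.1, 20.5, np.float64(67.5), np.int32(679), array([260., 175.]))]
bin rim (array([536. ,  92.1]), array([167.8, 122.2]), 172.03)
lid top (array([ 500.1, -359.8]), array([218.5, 142. ]), 7.1)
lid scene (array([ 501.3, -358.5]), array([217.4, 133.4]), 7.02) 7514
```

View pics/t8.png

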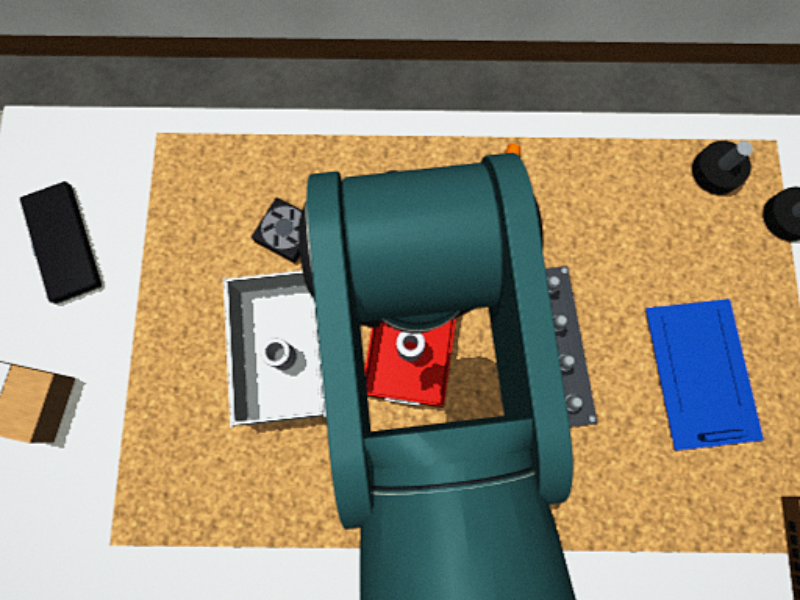

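The view shows the good sleeve in the tub at (279,353), the tight one in the bin at (411,343), and the lid unmoved with its rib at (721,436). Now I fetch the lid.

```bash
python3 -m crank '[[[0.15,-0.35,0,0,0,0,0.35],[0.35,-0.8,0,0,0,0,0.35],[0.35,-0.83,0,0,0,0,0.35],[0.35,-0.83,0,0,0,0,0.35],[0.35,-0.83,0,0,0,0,0.35],[0.35,-0.83,0,0,0,0,0.35],[0.35,-0.83,0,0,0,0,0.35],[0.35,-0.83,0,0,0,0,0.35]]]' | tail -1
python3 -m crank '[[[0.35,-0.83,0,0,0,0,0.35],[0.35,-0.83,0,0,0,0,0.35],[0.35,-0.83,0,0,0,0,0.35],[0.35,-0.83,0,0,0,0,0.35],[0.35,-0.83,0,0,0,0,0.35],[0.3,-0.63,0,0,0,0,0.35],[0.1,-0.2,0,0,0,0,0.35]]]' | tail -1
python3 -m crank '[[[0,0,0,0,0,1,0.35],[0,0,0,0,0,1,0.35],[0,0,0,0,0,1,0.35],[0,0,0,0,0,1,0.35],[0,0,0,0,0,1,0.35],[0,0,0,0,0,1,0.35],[0,0,0,0,0,1,0.35],[0,0,0,0,0,1,0.35]]]' | tail -1
python3 -m crank '[[[0,0,0,0,0,1,0.35],[0,0,0,0,0,1,0.35],[0,0,0,0,0,1,0.35],[0,0,0,0,0,1,0.35],[0,0,0,0,0,1,0.35],[0,0,0,0,0,1,0.35],[0,0,0,0,0,1,0.35],[0,0,0,0,0,0,0.35]]]' | tail -1
python3 - <<'E'
from h import *
im,d,ci=grab('wrist'); w=cloud(d,ci); z=w[...,2]; b=blue(im)
pan=b&(abs(z-.012)<.008); print('panel',np.nanmedian(z[pan]),rect(w[pan][:,:2]))
rb=b&(z>.03)&(z<.05); print('rib',rb.sum(),rect(w[rb][:,:2]),np.nanpercentile(z[rb],[5,50,95]))
togo([.407,-.371,.041],np.radians(7.1))
E
```

```text
gripper_force: 0.0
gripper_force: 0.0
gripper_force: 0.0
gripper_force: 0.0
panel 0.01114495088902348 (array([ 501.5, -358.7]), array([216.5, 132.1]), 7.12)
rib 338 (array([ 408.7, -370.6]), array([63.4,  9.2]), 97.51) [0.0347564  0.03673069 0.03795629]
t 46.35 p [ 0.4061 -0.3718  0.2627] x [-0.136  0.991  0.001] y [ 0.991  0.136 -0.   ] z [-0.     0.001 -1.   ] j [-0.79 -0.16  1.7   0.    1.6  -0.92] F [-0.2 -0.4  0.6] g 0.349 0.0
shift/40mm [0.012 0.028 5.543] turn/6deg [-0.004 -0.006  0.122]
```

```bash
python3 -m crank '[[[0.02,0.05,0.5,0,0,0.12,0.35],[0,0,0.9,0,0,0,0.35],[0,0,0.9,0,0,0,0.35],[0,0,0.9,0,0,0,0.35],[0,0,0.9,0,0,0,0.35],[0,0,0.7,0,0,0,0.35],[0,0,0.5,0,0,0,0.35],[0,0,0.2,0,0,0,0.35]]]' 
python3 -c "
from h import *
togo([.408,-.3708,.0405],np.radians(7.1))"
```

```text
clock: 47.15
eef_pos: [0.4073, -0.3702, 0.0408]
orientation: [0.662, 0.75, 0.0, -0.002]
contact_force: [-0.5, -0.4, 0.4]
grip_width: 0.352
gripper_force: 0.0
t 47.15 p [ 0.4073 -0.3702  0.0408] x [-0.124  0.992  0.003] y [ 0.992  0.124 -0.002] z [-0.002  0.002 -1.   ] j [-0.78 -0.01  1.93  0.    1.22 -0.91] F [-0.5 -0.4  0.4] g 0.352 0.0
shift/40mm [-0.018  0.015  0.009] turn/6deg [-0.019 -0.024  0.008]
```

```bash
python3 -m crank '[[[0,0,0,0,0,0,0],[0,0,0,0,0,0,0],[0,0,0,0,0,0,0],[0,0,0,0,0,0,0],[0,0,0,0,0,0,0]]]'
python3 -m crank '[[[0,0,-0.2,0,0,0,0],[0,0,-0.5,0,0,0,0],[0,0,-0.8,0,0,0,0],[0,0,-0.8,0,0,0,0],[0,0,-0.8,0,0,0,0],[0,0,-0.8,0,0,0,0],[0,0,-0.6,0,0,0,0],[0,0,-0.3,0,0,0,0]]]'
python3 -m crank '[[[0.2,0.03,0,0,0,0,0],[0.5,0.08,0,0,0,0,0],[0.8,0.134,0,0,0,0,0],[0.8,0.134,0,0,0,0,0],[0.8,0.134,0,0,0,0,0],[0.8,0.134,0,0,0,0,0],[0.8,0.134,0,0,0,0,0],[0.8,0.134,0,0,0,0,0]]]'
```

```text
clock: 47.65
eef_pos: [0.4084, -0.3712, 0.0438]
orientation: [0.663, 0.749, -0.0, 0.0]
contact_force: [-0.2, -0.5, -1.5]
grip_width: 0.1
gripper_force: 61.0
clock: 48.45
eef_pos: [0.4084, -0.3713, 0.2383]
orientation: [0.663, 0.749, -0.0, 0.002]
contact_force: [0.0, 0.5, -3.5]
grip_width: 0.099
gripper_force: 60.9
clock: 49.25
eef_pos: [0.4168, -0.1457, 0.2334]
orientation: [0.663, 0.749, -0.0, -0.001]
contact_force: [0.6, -0.4, -1.2]
grip_width: 0.097
gripper_force: 60.9
```

```bash
python3 -m crank '[[[0.8,0.134,0,0,0,0,0],[0.8,0.134,0,0,0,0,0],[0.8,0.134,0,0,0,0,0],[0.8,0.134,0,0,0,0,0],[0.8,0.134,0,0,0,0,0],[0.8,0.134,0,0,0,0,0],[0.8,0.134,0,0,0,0,0]]]'
python3 -m crank '[[[0.8,0.134,0,0,0,0,0],[0.8,0.134,0,0,0,0,0],[0.8,0.134,0,0,0,0,0],[0.8,0.134,0,0,0,0,0],[0.8,0.134,0,0,0,0,0],[0.4,0.07,0,0,0,0,0],[0,0,0,0,0,0,0],[0,0,0,0,0,0,0]]]'
python3 - <<'E'
from h import *
im,d,ci=grab('wrist'); w=cloud(d,ci); cv2.imwrite('pics/w9.png',im[:,:,::-1]); z=w[...,2]; b=blue(im)
pan=b&(z>.17)&(z<.23); q=w[pan]; print('panel',np.nanpercentile(z[pan],[5,50,95]),rect(q[:,:2]))
A=np.c_[q[:,:2],np.ones(len(q))]; print('slope',np.linalg.lstsq(A,q[:,2],rcond=None)[0])
togo([.434,.280,.2],np.radians(7.1))
E
```

```text
clock: 49.95
eef_pos: [0.4263, 0.0807, 0.2335]
orientation: [0.663, 0.749, -0.001, -0.001]
contact_force: [0.5, -0.6, -1.5]
grip_width: 0.097
gripper_force: 60.8
clock: 50.75
eef_pos: [0.435, 0.2567, 0.2343]
orientation: [0.662, 0.749, -0.001, -0.0]
contact_force: [-1.0, 0.2, -1.7]
grip_width: 0.095
gripper_force: 60.9
panel [0.20008652 0.20123534 0.20358137] (array([515. , 266.5]), array([192. , 135.8]), 7.02)
slope [-0.04034302 -0.03124455  0.23164038]
t 50.8 p [0.4353 0.2564 0.2346] x [-0.121  0.993 -0.001] y [ 0.993  0.121 -0.001] z [-0.001 -0.001 -1.   ] j [ 0.48 -0.25  1.82 -0.    1.57  0.36] F [ 0.3 -0.7 -1.9] g 0.1 60.9
shift/40mm [0.591 0.041 0.864] turn/6deg [-0.009  0.005 -0.021]
```

View pics/w9.png

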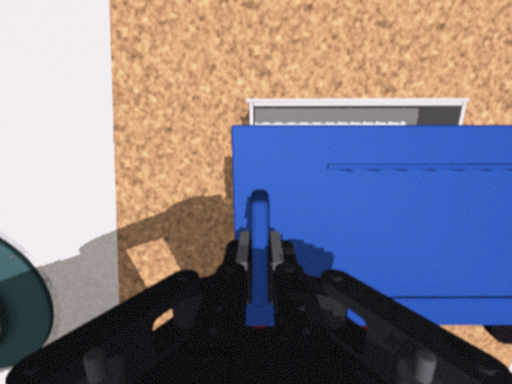

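The lid is held level above the tub, slightly short in y. The tub rim shows along row 101, columns 250–465. I'll move the last 23 mm and lower.

```bash
python3 -m crank '[[[0.25,0.02,0,0,0,0,0],[0.322,0.02,0,0,0,-0.02,0],[0,0,0.3,0,0,0,0],[0,0,0.6,0,0,0,0],[0,0,0.6,0,0,0,0],[0,0,0.5,0,0,0,0],[0,0,0.3,0,0,0,0],[0,0,0,0,0,0,0]]]'
python3 - <<'E'
from h import *
st(); im,d,ci=grab('wrist'); w=cloud(d,ci); z=w[...,2]; b=blue(im); pan=b&(z>.08)&(z<.12); print(np.nanmedian(z[pan]),rect(w[pan][:,:2]))
im,d,ci=grab('scene'); w=cloud(d,ci); z=w[...,2]; b=blue(im); m=b&(z>.08)&(z<.16)&(w[...,1]>0); print('scene',rect(w[m][:,:2])); q=w[m]; u=(q[:,:2]-[.5278,.2913])@[np.cos(.122),np.sin(.122)]
print([(round(a,2),round(float(np.median(q[(u>a)&(u<a+.03),2])),4)) for a in np.arange(-.06,.09,.03)])
togo([.434,.2793,.116],np.radians(7.1))
E
```

```text
clock: 51.6
eef_pos: [0.4339, 0.2795, 0.1412]
orientation: [0.662, 0.75, -0.001, -0.0]
contact_force: [0.4, -0.1, -1.8]
grip_width: 0.094
gripper_force: 60.9
t 51.6 p [0.4339 0.2795 0.1412] x [-0.124  0.992 -0.001] y [ 0.992  0.124 -0.003] z [-0.003 -0.001 -1.   ] j [ 0.52 -0.18  1.91 -0.    1.41  0.4 ] F [ 0.4 -0.1 -1.8] g 0.094 60.9
0.10799082506647187 (array([513.8, 289. ]), array([191.5, 135.3]), 7.07)
scene (array([530. , 290.5]), array([214. , 133.3]), 6.6)
[(np.float64(-0.06), 0.1096), (np.float64(-0.03), 0.1095), (np.float64(0.0), 0.1093), (np.float64(0.03), 0.109), (np.float64(0.06), 0.1088)]
t 51.7 p [0.4348 0.2799 0.1437] x [-0.123  0.992  0.   ] y [0.992 0.123 0.   ] z [ 0.  0. -1.] j [ 0.52 -0.18  1.91  0.    1.41  0.4 ] F [-0.3 -0.4 -2.2] g 0.099 60.9
shift/40mm [-0.013 -0.021  0.693] turn/6deg [ 0.003 -0.001 -0.001]
```

```bash
python3 -m crank '[[[-0.01,0,0.15,0,0,0,0],[0,0,0.15,0,0,0,0],[0,0,0.15,0,0,0,0],[0,0,0.08,0,0,0,0],[0,0,0.04,0,0,0,0],[0,0,0,0,0,0,0]]]'
python3 -c "
from h import *
st()"
```

```text
clock: 52.3
eef_pos: [0.4346, 0.2794, 0.1202]
orientation: [0.662, 0.75, -0.0, -0.0]
contact_force: [-0.1, 0.1, -2.6]
grip_width: 0.094
gripper_force: 60.8
t 52.3 p [0.4346 0.2794 0.1202] x [-0.124  0.992 -0.   ] y [ 0.992  0.124 -0.   ] z [-0. -0. -1.] j [ 0.52 -0.17  1.94  0.    1.37  0.4 ] F [-0.1  0.1 -2.6] g 0.094 60.8
```

```bash
python3 -m crank '[[[0,0,0.04,0,0,0,0],[0,0,0.03,0,0,0,0],[0,0,0,0,0,0,0]]]'
python3 -m crank '[[[0,0,0,0,0,0,0.3],[0,0,0,0,0,0,0.3],[0,0,0,0,0,0,0.3],[0,0,0,0,0,0,0.3],[0,0,-0.2,0,0,0,0.3],[0,0,-0.6,0,0,0,0.3],[0,0,-0.9,0,0,0,0.3],[0,0,-0.9,0,0,0,0.3]]]'
python3 - <<'E'
from h import *
im,d,ci=grab('wrist'); w=cloud(d,ci); z=w[...,2]; b=blue(im); pan=b&(z>.07)&(z<.1); q=w[pan]; print('wrist',np.nanmedian(z[pan]),rect(q[:,:2]))
q=q[abs(q[:,2]-.083)<.006]; print('slope',np.linalg.lstsq(np.c_[q[:,:2],np.ones(len(q))],q[:,2],rcond=None)[0])
im,d,ci=grab('scene'); w=cloud(d,ci); z=w[...,2]; b=blue(im); m=b&(z>.07)&(z<.1)&(w[...,1]>0); q=w[m]; print('scene',np.nanmedian(q[:,2]),rect(q[:,:2])); print('slope',np.linalg.lstsq(np.c_[q[:,:2],np.ones(len(q))],q[:,2],rcond=None)[0])
cv2.imwrite('pics/s10.png',cv2.resize(im[60:360,100:420,::-1],(640,600)))
E
```

```text
clock: 52.6
eef_pos: [0.4346, 0.2794, 0.1175]
orientation: [0.662, 0.749, -0.0, -0.0]
contact_force: [-0.3, -0.3, -0.8]
grip_width: 0.097
gripper_force: 60.9
clock: 53.4
eef_pos: [0.4344, 0.2793, 0.2233]
orientation: [0.662, 0.75, -0.0, -0.0]
contact_force: [1.0, 0.3, -0.1]
grip_width: 0.305
gripper_force: 0.0
wrist 0.08311819646219376 (array([528.4, 290.8]), array([219.7, 133.4]), 7.07)
slope [0.00020979 0.00037058 0.0829309 ]
scene 0.0827664991576379 (array([530.5, 290.3]), array([216.1, 136.1]), 6.36)
slope [-0.00347416 -0.0013724   0.08515887]
```

View pics/s10.png

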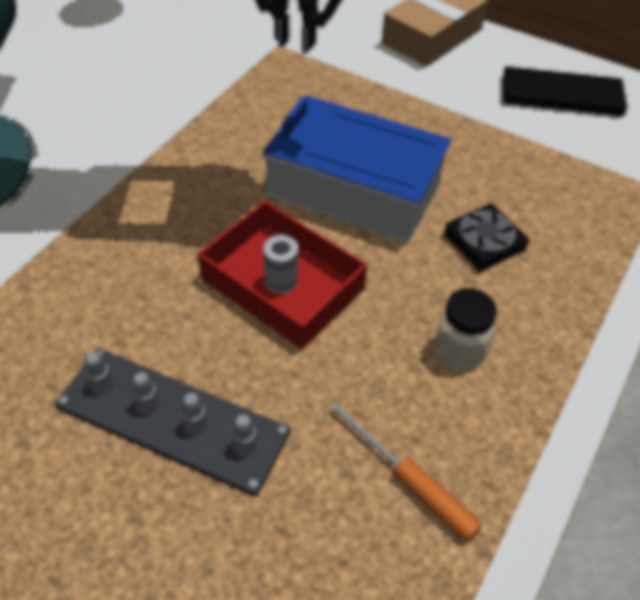

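The lid is seated level on the tub at (357,150). The tight sleeve stands in the bin at (281,262), the gauge is empty, and the jar, fan and screwdriver are undisturbed. The panel top is at 83 mm and the lid centre is within 1 mm of the tub's. I'll hand it in.

```bash
python3 -m crank '[[[0,0,-0.5,0,0,0,0.3],[0,0,0,0,0,0,0.3],[0,0,0,0,0,0,0.3]]]' | tail -1; python3 -c "
from rig import job
print(job.close_job())"
```

```text
gripper_force: 0.0
the job is handed in; nothing more can be done
None
```

The job is handed in; the judge's verdict was not returned. The tub held two sleeves: the good one is back in it under the seated lid, the tight one is in the red bin, and the jar, screwdriver and fan were not touched.

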